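# Finish the neutron shield wall in running bond

### The arm

A 7-joint arm with a two-finger parallel gripper is mounted at the origin on the work surface. World frame = base frame: x ahead of the robot, y to its left, z up, the work surface at z = 0. Lengths are in m, angles in rad, forces in N, time in s.
With the tool pointing down it reaches from about 0.425 to 0.875 m from the base axis. Payload 8.4 kg.
Tool frame: the origin (TCP) lies between the finger pads; the fingertips stand 25 mm ahead of it and the grasp point (between the pads) lies 6 mm ahead of it; z points along the fingers, x is the direction in which the jaws open and shut, and the axes are right-handed (so a half turn about z gives the same grasp; the last joint's range is limited). The gripper opens to 85 mm and grips with 20 to 120 N. Pads are 22 mm wide; open, the fingers measure 114 mm over their backs; the gripper's body (76 mm by 85 mm) begins 54 mm behind the grasp point. The pads swing forward as they close: fully open they stand 13 mm farther back than shut.
Start: joints at [-1.425, 0.333, 0.04, 1.465, -0.013, 1.343, -0.059], TCP at [0.158, 0.631, 0.227] pointing down, gripper open.
Joint ranges: [-2.58, 2.58], [-0.38, 2.09], [-1.3, 1.39], [0.25, 2.4], [-1.5, 4.64], [0.08, 2.09], [-2.65, 2.65]. Speed limits (rad/s): [2.22, 2.22, 2.79, 2.79, 3.14, 3.14, 3.14].

### API

Orientations are given as [roll, pitch, yaw] about the fixed x, y, z axes, in that order (R = Rz(yaw) Ry(pitch) Rx(roll)).
In Python, from workcell import telemetry, eyes, ctrl gives the robot as it stands.
- The arm moves only by the tool carry_out, never from a script. Its argument "increments" is a list of rows, each a list of 7 numbers: the shift along the tool's x, y, z as a fraction of full scale, then the turn, a rotation vector about the tool's x, y, z as a fraction of full scale, then the opening, from -1 (shut) to 1 (fully open). In form: [[dx, dy, dz, wx, wy, wz, grip], ...]. A call has 1 to 5 rows; each row shifts and turns the commanded pose from where the row before left it, along the tool's axes as they then stand; what a row does not reach is not made up. Full scale, the value 1, is 2 cm for a shift and 0.15 rad for a turn. A row lasts 1/8 s, in which the tool goes at most 62.5 mm and 10.7 degrees, less where a joint would pass 70% of its speed; a pose out of reach is approached as far as the arm can. A call with a number of a shift or a turn outside -1 to 1 is refused whole. A call with a gripper value outside its range is refused whole. The fingers move at their own pace and stop on an object; "grip_force" is the grip in N (left out, the last holds). Time passes only in rows, so rows that do not move let the fingers close. It gives the time, the measured TCP pose, the force and the opening at its end, in the units of the state.
- telemetry.get_state(): the state, without advancing time (a new reading comes with each control period).
- eyes.get_image(name): name is "scene" or "side" or "wrist"; returns a dict with "image" (400x640x3 uint8, red, green, blue), "vfov" (degrees; the focal length in pixels is half the picture's height over the tangent of half this angle, whatever the lens; pixels are square), "cx", "cy" (the principal point, pixels), "R" (3x3) and "t" (3): a world point X has camera coordinates R X + t; the wrist camera has in their place "hand_eye" (4x4, takes a point from camera to tool coordinates, whose origin is the TCP and whose axes are the tool frame's). Camera axes: x right, y down, z forward; pixel columns grow to the right and rows downward; lengths in m; the calibration is good to about 2 mm. A picture is of the moment at which its call begins: read the wrist's pose just before it. There is no depth.
- ctrl.sign_off(): hands the job in, once; it reports no verdict.
Trained networks look in the newest picture that a camera, given by its name, has taken for a name from the list of things; names that differ only in an ending like _2 or _b are one class to them, and where a whole thing is asked for, a point or a joint stands for the part that bears it (a point fixed in the world has none). Each returns a list of dicts, best first, with "confidence" (0 to 1); they miss things now and then, are a little off and sometimes report something else, mostly with a low value. They report only what shows in the picture. A call takes as long as a camera call. They do not tell look-alikes from the thing itself.
- eyes.search_frame(name, camera): "centre" ([column, row] in pixels, amid what is visible of it).
- eyes.tip_of(name, camera): "centre" ([column, row] in pixels: a listed point, or the origin of a listed thing).
The state is a dict: "t": time; "q": joint angles; "dq": joint speeds; "effort": joint torques, N m; "tcp_pos": TCP position; "ee_rot": TCP orientation; "wrist_force": force on the tool from outside, world axes, zero at the start; "wrist_torque": the same for the moment, N m; "finger_gap": finger opening in m.
Only numpy, scipy, OpenCV 4.12 (cv2) and the standard library are available. Lean on these libraries where they do the work, as an engineer would, in place of code of your own. Each camera call takes 0.05 s, during which the arm holds its last target. There are 200 camera calls.

### The job

Build up the little shield wall in running bond with the three bricks from the sloping rack: lay the two cream bricks end to end on the first course, each centred over a joint below, then the grey brick on top, centred over the joint between them. Keep the bricks level and flush with the wall's faces, with no more than a few millimetres between the cream ones; set them down without dropping, and do not shift the pot, bottle or meter.

Things in the scene. Friction and masses are not known exactly. Their poses are not given: they have to be found in the camera images.
- course (a point): Centre of the top face of the wall's first course, 46 mm above the bench. The course is fixed: three cream bricks (each 80 mm long, 40 mm high, 40 mm thick) end to end in one straight row on a 6 mm dark steel base 262 x 64 mm. z is up, y runs along the row, x is across it; the brick centres lie at y = -82, 0 and +82 mm, so the two 2 mm joints are at y = -41 and +41 mm. Both long sides of the row are free; on the +x side, the steel pot stands about 130 mm off.
- slope (a point): Centre of the sloping top of the blue brick rack, 45 mm above the bench. The frame is level (z up) and turns with the rack: the slope rises along its +x at 30 degrees from the level, its low edge towards the robot with a lip 12 mm high that the bricks' lower ends rest on; y runs level along the rack. The slope is 262 mm wide and 112 mm long. Three bricks lie on it side by side in any order, about 84 mm apart between centres, their lengths up the slope.
- cream1_mid (a point): A cream brick, a plain block 80 mm long x 40 x 40 mm, loose. The point is its centre; x runs along its 80 mm length, z is normal to its upper face as it lies (away from the slope while in the rack). About 125 g.
- cream2_mid (a point): The other cream brick, a plain block 80 mm long x 40 x 40 mm, loose. The point is its centre; x runs along its 80 mm length, z is normal to its upper face as it lies (away from the slope while in the rack). The two cream bricks are alike and may change places.
- grey_mid (a point): The dark grey brick, a plain block 80 mm long x 40 x 40 mm, loose. The point is its centre; x runs along its 80 mm length, z is normal to its upper face as it lies (away from the slope while in the rack). About 210 g. It goes on top.
- pot: Bystander: closed steel pot, 60 mm diameter, 88 mm high with its knob, standing behind the wall. Origin: centre of its underside.
- bottle: Bystander: white bottle with blue cap, 64 mm diameter, 130 mm high, beyond the work. Origin: centre of its underside.
- meter: Bystander: yellow hand meter, 105 x 65 x 45 mm (51 mm with its knob), lying between the wall and the rack. Origin: centre of its underside; its 105 mm side along x.
Not all that is in view belongs to the job. What is shaped like the part that bears cream2_mid but green or red is not meant. What is shaped like the part that bears cream1_mid but orange is not meant.

How it is judged:
By the outcome, as a careful person would: the job done as asked, in the order asked, and still so for the second after the job is handed in, with the robot touching nothing.
It also fails if it takes over 72 s, if anything falls off the work surface, if the arm or the gripper's body presses on something with over 40 N, if the wrist force passes 120 N, or if a joint passes its speed limit or range.

## Working session

There is one attempt and no reset: what is moved stays moved. The work goes in short steps, Python scripts to look and compute and a tool call to move; the robot and the scene stay as the last step left them, time stands still between calls to the robot, and variables do not carry over. Pictures are saved under pics/ and viewed, about 8 in all and at most 12, crops included, and the job is handed in when it is done.

Besides the shell and the picture viewer there is one more tool, called as name(argument=value, ...), one argument or row to a line, values as JSON. carry_out: Moves the arm, as the interface text tells. Its arguments: {"type":"object","properties":{"increments":{"type":"array"},"grip_force":{"type":"number"}},"required":["increments"]}

```bash
mkdir -p pics; ls; cat > h.py <<'E'
import numpy as np, cv2
from workcell import telemetry, eyes, ctrl
from scipy.spatial.transform import Rotation as Ro
def cam(n):
    s=telemetry.get_state(); d=eyes.get_image(n); im=d["image"]
    f=im.shape[0]/2/np.tan(np.radians(d["vfov"])/2)
    K=np.array([[f,0,d["cx"]],[0,f,d["cy"]],[0,0,1]])
    if "R" in d: R,t=np.array(d["R"]),np.array(d["t"])
    else:
        T=np.eye(4);T[:3,:3]=Ro.from_euler('xyz',s["ee_rot"]).as_matrix();T[:3,3]=s["tcp_pos"]
        M=np.linalg.inv(T@np.array(d["hand_eye"]));R,t=M[:3,:3],M[:3,3]
    return im,K,R,t
def ray(p,K,R,t):
    v=R.T@np.linalg.inv(K)@np.array([p[0],p[1],1.]);return -R.T@t,v/np.linalg.norm(v)
def onz(p,z,K,R,t):
    c,v=ray(p,K,R,t);return c+v*(z-c[2])/v[2]
def proj(X,K,R,t):
    c=np.atleast_2d(X)@R.T+t;u=c@K.T;return u[:,:2]/u[:,2:]
def save(im,n): cv2.imwrite(f'pics/{n}.png',cv2.cvtColor(im,cv2.COLOR_RGB2BGR))
E
python3 - <<'E'
from h import *
s=telemetry.get_state();print({k:np.round(v,3) for k,v in s.items()})
for n in("scene","side","wrist"):
    im,K,R,t=cam(n);save(im,n+"0");print(n,K[0,0],np.round(-R.T@t,3))
    for th in("course","slope","cream1_mid","cream2_mid","grey_mid","pot","bottle","meter"):
        print(th,[(np.round(x["centre"]).tolist(),round(x["confidence"],2)) for x in eyes.tip_of(th,n)][:5])
E
```

```text
pics
{'t': np.float64(0.0), 'q': array([-1.425,  0.334,  0.04 ,  1.466, -0.013,  1.343, -0.058]), 'dq': array([-0.   , -0.001,  0.   , -0.001, -0.001, -0.   ,  0.001]), 'effort': array([ 0.0000e+00, -6.5856e+01,  1.3660e+00, -4.0555e+01,  1.7000e-02,
        1.3000e-02, -0.0000e+00]), 'tcp_pos': array([0.157, 0.63 , 0.226]), 'ee_rot': array([3.141e+00, 2.000e-03, 1.326e+00]), 'wrist_force': array([-0.62 , -0.32 , -0.629]), 'wrist_torque': array([-0.05 , -0.039, -0.036]), 'finger_gap': np.float64(0.086)}
scene 426.2499132367809 [1.094 0.11  0.961]
course [([427.0, 220.0], 0.78)]
slope [([261.0, 164.0], 0.6)]
cream1_mid [([240.0, 145.0], 0.92), ([186.0, 164.0], 0.89)]
cream2_mid [([260.0, 232.0], 0.98), ([297.0, 124.0], 0.67), ([290.0, 169.0], 0.65)]
grey_mid [([266.0, 160.0], 0.75)]
pot [([398.0, 270.0], 0.87)]
bottle [([321.0, 276.0], 0.62)]
meter [([350.0, 168.0], 0.65)]
side 392.73557108899246 [ 0.037 -0.627  0.94 ]
course []
slope [([352.0, 255.0], 0.89)]
cream1_mid [([424.0, 303.0], 0.91), ([367.0, 276.0], 0.87)]
cream2_mid [([377.0, 214.0], 0.87), ([295.0, 288.0], 0.7), ([332.0, 228.0], 0.57)]
grey_mid [([344.0, 254.0], 0.81)]
pot [([304.0, 162.0], 0.67)]
bottle [([354.0, 181.0], 0.68)]
meter [([279.0, 238.0], 0.7), ([306.0, 164.0], 0.22)]
wrist 328.13114820686565 [0.086 0.649 0.374]
course []
slope []
cream1_mid []
cream2_mid []
grey_mid []
pot []
bottle []
meter []
```

View pics/scene0.png

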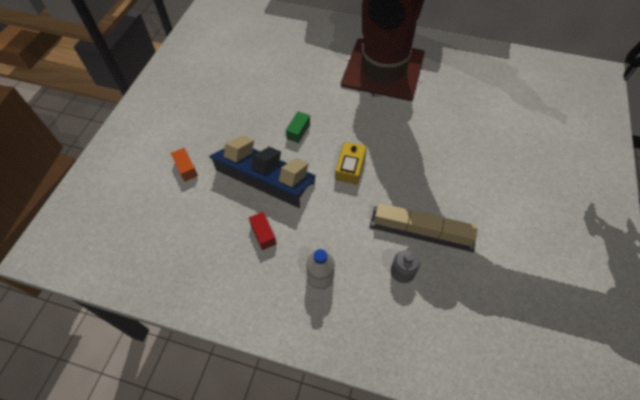

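View pics/side0.png

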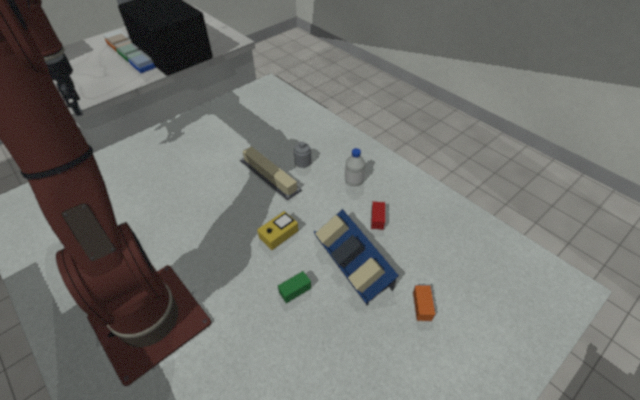

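The scene picture shows the wall at about (425,226), the rack at (262,172) with cream (240,148), grey (266,160) and cream (293,172), and the meter (350,162), pot (405,265) and bottle (320,268). The red, green and orange blocks are decoys. In the side view the rack bricks are at (332,230), (346,250) and (367,274), with the wall at (272,172).

```bash
python3 - <<'E'
from h import *
C={n:cam(n)[1:] for n in("scene","side")}
def tri(a,b):
    A=[];B=[]
    for p,n in((a,"scene"),(b,"side")):
        c,v=ray(p,*C[n]);P=np.eye(3)-np.outer(v,v);A.append(P);B.append(P@c)
    return np.linalg.lstsq(np.vstack(A),np.hstack(B),rcond=None)[0]
for k,a,b in [("creamA",(240,145),(367,276)),("grey",(266,160),(344,254)),("creamB",(290,169),(332,228)),("slope",(261,164),(352,255)),("pot",(398,270),(304,162)),("bottle",(321,276),(354,181)),("meter",(350,168),(279,238))]: print(k,tri(a,b).round(3))
for p in ((427,220),(375,208),(474,233),(376,206),(411,211),(475,222),(442,214)): print(p,onz(p,.046,*C["scene"]).round(3))
E
```

```text
creamA [ 0.469 -0.303  0.062]
grey [ 0.483 -0.216  0.05 ]
creamB [ 0.507 -0.14   0.072]
slope [ 0.498 -0.228  0.045]
pot [0.671 0.18  0.004]
bottle [ 0.737  0.004 -0.003]
meter [ 0.406 -0.008 -0.011]
(427, 220) [0.542 0.22  0.046]
(375, 208) [0.545 0.091 0.046]
(474, 233) [0.545 0.333 0.046]
(376, 206) [0.538 0.092 0.046]
(411, 211) [0.528 0.178 0.046]
(475, 222) [0.514 0.332 0.046]
(442, 214) [0.515 0.252 0.046]
```

carry_out(
  increments=[
    [-0.64,0.98,-0.05,0,0,0,1],
    [-0.64,0.98,-0.05,0,0,0,1],
    [-0.64,0.98,-0.05,0,0,0,1],
    [-0.64,0.98,-0.05,0,0,0,1],
    [-0.64,0.98,-0.05,0,0,0,1],
  ],
)

```text
t: 2.08
tcp_pos: [0.2384, 0.5434, 0.2324]
ee_rot: [3.142, -0.0, 1.325]
wrist_force: [-0.4, -0.8, -0.1]
finger_gap: 0.0854
```

carry_out(
  increments=[
    [-0.64,0.98,-0.05,0,0,0,1],
    [-0.64,0.98,-0.05,0,0,0,1],
    [-0.64,0.98,-0.05,0,0,0,1],
    [-0.64,0.98,-0.05,0,0,0,1],
    [-0.64,0.98,-0.05,0,0,0,1],
  ],
)

```text
t: 2.7
tcp_pos: [0.3176, 0.4577, 0.2372]
ee_rot: [-3.142, -0.0, 1.326]
wrist_force: [0.4, 1.4, 0.6]
finger_gap: 0.085
```

carry_out(
  increments=[
    [-0.64,0.98,-0.05,0,0,0,1],
    [-0.64,0.98,-0.05,0,0,0,1],
    [-0.64,0.98,-0.05,0,0,0,1],
    [-0.64,0.98,-0.05,0,0,0,1],
    [-0.64,0.98,-0.05,0,0,0,1],
  ],
)

```text
t: 3.32
tcp_pos: [0.397, 0.3717, 0.2422]
ee_rot: [-3.141, -0.0, 1.326]
wrist_force: [0.0, 0.0, -0.2]
finger_gap: 0.0855
```

carry_out(
  increments=[
    [-0.64,0.98,-0.05,0,0,0,1],
    [-0.64,0.98,-0.05,0,0,0,1],
    [-0.64,0.98,-0.05,0,0,0,1],
    [-0.64,0.98,-0.05,0,0,0,1],
    [-0.64,0.98,-0.05,0,0,0,1],
  ],
)

```text
t: 3.95
tcp_pos: [0.4764, 0.2859, 0.2472]
ee_rot: [-3.141, -0.0, 1.326]
wrist_force: [-0.7, -0.2, 0.4]
finger_gap: 0.0851
```

carry_out(
  increments=[
    [-0.64,0.98,-0.05,0,0,0,1],
    [-0.64,0.98,-0.05,0,0,0,1],
    [-0.64,0.98,-0.05,0,0,0,1],
    [-0.64,0.98,-0.05,0,0,0,1],
    [0,0,0,0,0,0,1],
  ],
)

```text
t: 4.58
tcp_pos: [0.5406, 0.2159, 0.2512]
ee_rot: [3.141, 0.0, 1.323]
wrist_force: [-0.1, 1.5, 0.4]
finger_gap: 0.0851
```

```bash
python3 - <<'E'
from h import *
s=telemetry.get_state();print({k:np.round(v,4) for k,v in s.items() if k in("t","q","tcp_pos","ee_rot")})
im,K,R,t=cam("wrist");save(im,"wallw");print(np.round(-R.T@t,3),R[2].round(3)); np.savez("wallw.npz",im=im,K=K,R=R,t=t)
for th in("course","cream1_mid","pot","meter"):
    print(th,[(np.round(x["centre"]).tolist(),round(x["confidence"],2),onz(x["centre"],.046,K,R,t).round(3)) for x in eyes.tip_of(th,"wrist")][:5])
E
```

```text
{'t': np.float64(4.575), 'q': array([-0.8142,  0.1861,  0.4139,  1.619 , -0.0756,  1.3523,  0.9322]), 'tcp_pos': array([0.5406, 0.2159, 0.2512]), 'ee_rot': array([3.1410e+00, 4.0000e-04, 1.3225e+00])}
[0.469 0.234 0.398] [ 0.281 -0.072 -0.957]
course [([313.0, 180.0], 0.8, array([0.546, 0.211, 0.046]))]
cream1_mid []
pot [([320.0, 264.0], 0.86, array([0.646, 0.194, 0.046]))]
meter [([105.0, 105.0], 0.87, array([0.417, 0.023, 0.046]))]
```

View pics/wallw.png

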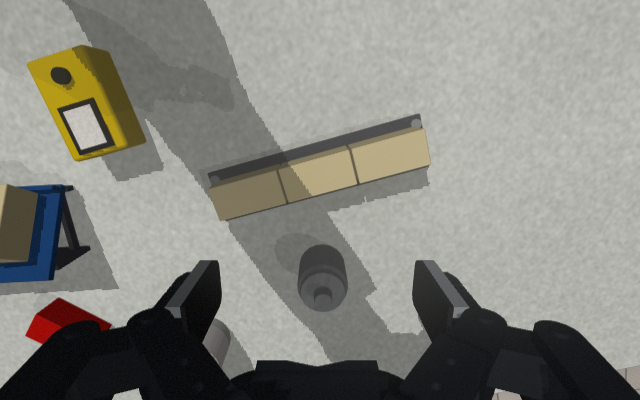

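The wrist view shows the row with corners near (209,186), (428,120), (430,163) and (220,219), and joints near (282,185) and (352,165). The pot is at (322,280) and the meter at (85,105). I'll crop to refine the wall.

```bash
python3 - <<'E'
from h import *
im=np.load("wallw.npz")["im"];save(cv2.resize(im[95:240,190:450],None,fx=3,fy=3,interpolation=cv2.INTER_CUBIC),"wallcrop")
E
```

```text
(no output)
```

View pics/wallcrop.png

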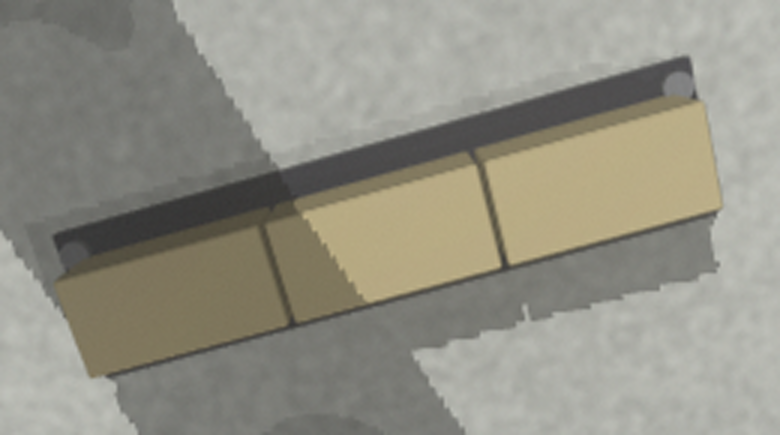

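The top-face corners in the crop are (56,281), (702,101), (721,208) and (91,377). The joints run (262,226)–(292,325) and (483,163)–(506,267).

```bash
python3 - <<'E'
from h import *
from scipy.optimize import least_squares
d=np.load("wallw.npz");K,R,t=d["K"],d["R"],d["t"]
px=np.array([(56,281),(702,101),(721,208),(91,377),(262,226),(292,325),(483,163),(506,267)],float);px=(px+.5)/3-.5+[190,95]
# left in image = -y world; front(top)= -x
M=np.array([(-20,-122),(-20,122),(20,122),(20,-122),(-20,-41),(20,-41),(-20,41),(20,41)])/1e3
def W(p): c,s=np.cos(p[2]),np.sin(p[2]);return np.c_[M@np.array([[c,-s],[s,c]]).T+p[:2],np.full(8,p[3])]
for z in(None,.046):
    f=lambda p:(proj(W(p if z is None else np.r_[p[:3],z]),K,R,t)-px).ravel()
    r=least_squares(f,[.54,.21,0,.046]);print(r.x.round(4),r.fun.round(1))
E
```

```text
[0.5437 0.2167 0.0243 0.0421] [-0.4  0.   0.2  0.   0.3  0.5  0.5  0.5  0.  -0.9  0.7 -0.3 -1.1  0.
 -0.1  0.2]
[0.543  0.2168 0.0244 0.046 ] [-1.6  0.2  1.3 -0.4  1.5  0.4 -0.6  1.  -0.5 -0.8  0.3  0.1 -0.8 -0.2
  0.2  0.3]
```

carry_out(
  increments=[
    [-0.96,0.17,0,0,0,0,1],
    [-0.96,0.17,0,0,0,0,1],
    [-0.96,0.17,0,0,0,0,1],
    [-0.96,0.17,0,0,0,0,1],
    [-0.96,0.17,0,0,0,0,1],
  ],
)

```text
t: 5.45
tcp_pos: [0.5325, 0.1197, 0.2512]
ee_rot: [3.142, -0.0, 1.325]
wrist_force: [1.1, 0.1, -0.4]
finger_gap: 0.0855
```

carry_out(
  increments=[
    [-0.96,0.17,0,0,0,0,1],
    [-0.96,0.17,0,0,0,0,1],
    [-0.96,0.17,0,0,0,0,1],
    [-0.96,0.17,0,0,0,0,1],
    [-0.96,0.17,0,0,0,0,1],
  ],
)

```text
t: 6.08
tcp_pos: [0.5258, 0.0227, 0.2511]
ee_rot: [3.142, 0.0, 1.326]
wrist_force: [-0.5, 0.0, 0.3]
finger_gap: 0.0856
```

carry_out(
  increments=[
    [-0.96,0.17,0,0,0,0,1],
    [-0.96,0.17,0,0,0,0,1],
    [-0.96,0.17,0,0,0,0,1],
    [-0.96,0.17,0,0,0,0,1],
    [-0.96,0.17,0,0,0,0,1],
  ],
)

```text
t: 6.7
tcp_pos: [0.519, -0.0745, 0.2511]
ee_rot: [3.142, 0.0, 1.326]
wrist_force: [-0.5, -0.8, 0.8]
finger_gap: 0.0853
```

carry_out(
  increments=[
    [-0.96,0.17,0,0,0,0,1],
    [-0.96,0.17,0,0,0,0,1],
    [-0.96,0.17,0,0,0,0,1],
    [-0.96,0.17,0,0,0,0,1],
    [-0.96,0.17,0,0,0,0,1],
  ],
)

```text
t: 7.32
tcp_pos: [0.5121, -0.1718, 0.2512]
ee_rot: [3.141, 0.0, 1.326]
wrist_force: [-0.4, -0.5, 0.3]
finger_gap: 0.0853
```

carry_out(
  increments=[
    [-0.96,0.17,0,0,0,0,1],
    [-0.96,0.17,0,0,0,0,1],
    [0,0,0,0,0,0,1],
  ],
)

```text
t: 7.7
tcp_pos: [0.509, -0.2114, 0.2512]
ee_rot: [3.142, 0.001, 1.323]
wrist_force: [0.5, 0.5, -0.8]
finger_gap: 0.0856
```

```bash
python3 - <<'E'
from h import *
s=telemetry.get_state();print({k:np.round(v,4) for k,v in s.items() if k in("t","q","tcp_pos","ee_rot")})
im,K,R,t=cam("wrist");save(cv2.resize(im[40:260,100:520],None,fx=1.9,fy=1.9,interpolation=cv2.INTER_CUBIC),"rackw");print(np.round(-R.T@t,3),R[2].round(3)); np.savez("rackw.npz",im=im,K=K,R=R,t=t)
for th in("slope","cream1_mid","grey_mid","meter"):
    print(th,[(np.round(x["centre"]).tolist(),round(x["confidence"],2),onz(x["centre"],.054,K,R,t).round(3)) for x in eyes.tip_of(th,"wrist")][:5])
E
```

```text
{'t': np.float64(7.7), 'q': array([-0.3633,  0.1304,  0.7497,  1.7037, -0.0903,  1.343 ,  1.7257]), 'tcp_pos': array([ 0.509 , -0.2114,  0.2512]), 'ee_rot': array([3.1416e+00, 7.0000e-04, 1.3231e+00])}
[ 0.438 -0.193  0.398] [ 0.28  -0.072 -0.957]
slope []
cream1_mid [([222.0, 163.0], 0.6, array([ 0.471, -0.304,  0.054])), ([149.0, 242.0], 0.6, array([ 0.536, -0.415,  0.054]))]
grey_mid [([309.0, 161.0], 0.95, array([ 0.491, -0.215,  0.054]))]
meter [([477.0, 34.0], 0.61, array([ 0.413, -0.031,  0.054]))]
```

View pics/rackw.png

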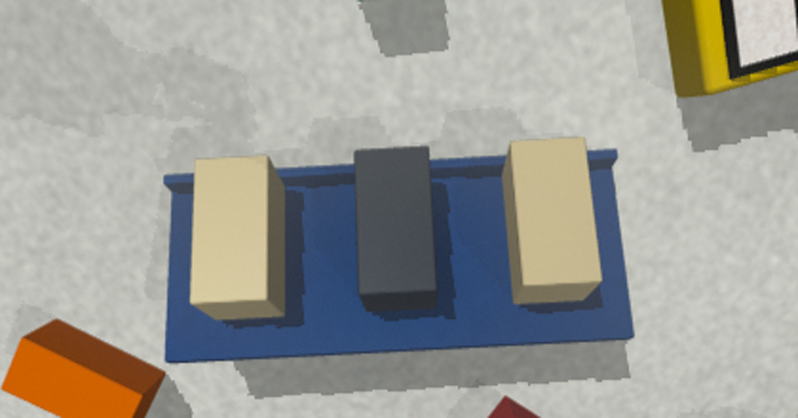

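The crop shows cream, grey, cream from left to right, seated against the lip. The upper-face corners are readable, so I'll fit the poses.

```bash
python3 - <<'E'
from h import *
from scipy.optimize import least_squares
d=np.load("rackw.npz");K,R,t=d["K"],d["R"],d["t"]
px={'A':[(195,158),(268,156),(268,302),(191,303)],'G':[(355,150),(429,147),(435,292),(358,294)],'B':[(510,141),(584,138),(599,283),(520,287)]}
hi=[(166,361),(633,338)]
cv=lambda q:(np.array(q,float)+.5)/1.9-.5+[100,40]
PX=np.vstack([cv(px[k]) for k in'AGB']+[cv(hi)])
T=np.array([(-40,-20,20),(-40,20,20),(40,20,20),(40,-20,20)])/1e3
def world(p):
    # p: rack x,y,yaw, u (along slope), yA,yG,yB
    Rz=Ro.from_euler('z',p[2]).as_matrix();Ry=Ro.from_euler('y',-30,degrees=True).as_matrix()
    o=np.array([p[0],p[1],.045]);S=[];c=[]
    for y in p[4:7]:
        b=np.array([p[3],y,.020]);c.append(o+Rz@Ry@b);S.append((T+b*[1,1,0]+[0,0,.02]))
    S.append(np.array([(.056,-.131,0),(.056,.131,0)]))
    return o+np.vstack(S)@(Rz@Ry).T,np.array(c)
def f(p): return (proj(world(p)[0],K,R,t)-PX).ravel()
r=least_squares(f,[.495,-.225,-.2,-.016,-.084,0,.084]);print(r.x.round(4));print(world(r.x)[1].round(4));print(r.fun.round(1))
# free z each
for k in'AGB':
    g=lambda p:(proj(p[:3]+T@(Ro.from_euler('z',p[3])*Ro.from_euler('y',-30,degrees=True)).as_matrix().T,K,R,t)-cv(px[k])).ravel()
    q=least_squares(g,[.48,-.2,.054,-.2]);print(k,q.x.round(4),np.abs(q.fun).max().round(1))
E
```

```text
[ 0.5053 -0.2209 -0.1951 -0.0058 -0.0825  0.0024  0.084 ]
[[ 0.4746 -0.2989  0.0594]
 [ 0.491  -0.2156  0.0594]
 [ 0.5069 -0.1355  0.0594]]
[-0.1  0.2  0.8 -0.8  0.2 -1.  -0.9  0.6 -0.7 -0.1 -0.  -0.6  1.1 -0.1
 -0.4  0.9 -1.2  0.3 -0.1 -0.2  1.   0.3  0.3  0.3 -1.1  0.3  1.1  0.4]
A [ 0.475  -0.2996  0.0572 -0.1947] 1.0
G [ 0.4916 -0.216   0.055  -0.207 ] 0.5
B [ 0.5072 -0.1351  0.0568 -0.21  ] 0.5
```

```bash
cat >> h.py <<'E'
ES='xyz'
def go(pos,rot,s=None):
    """print rotation (first) and then shift (in new frame), in full-scale units"""
    s=s or telemetry.get_state()
    R0=Ro.from_euler(ES,s["ee_rot"]);w=(R0.inv()*rot).as_rotvec()/.15
    d=rot.inv().apply(np.array(pos)-s["tcp_pos"])/.02
    print("t",round(float(s["t"]),2),"rot",w.round(2),"shift",d.round(2)); return d
def rackrot(psi=-.20):
    z=np.array([.5*np.cos(psi),.5*np.sin(psi),-.866]);x=np.array([-np.sin(psi),np.cos(psi),0]);z/=np.linalg.norm(z)
    return Ro.from_matrix(np.c_[x,np.cross(z,x),z])
def wallrot(psi=.0244): return Ro.from_euler(ES,[np.pi,0,psi])
BR=dict(A=np.array([.4748,-.2993,.058]),G=np.array([.4912,-.2158,.058]),B=np.array([.507,-.1353,.058]))
E
python3 - <<'E'
from h import *
r=rackrot();n=-r.as_matrix()[:,2]
go(BR['B']+n*.084,r)
E
```

```text
t 7.95 rot [-3.49  0.07 -0.28] shift [ 3.56 -5.58  3.73]
```

carry_out(
  increments=[
    [0,0,0,-0.87,0.02,-0.07,0.6],
    [0,0,0,-0.87,0.02,-0.07,0.6],
    [0,0,0,-0.87,0.02,-0.07,0.6],
    [0,0,0,-0.88,0.01,-0.07,0.6],
  ],
)

```text
t: 8.45
tcp_pos: [0.51, -0.2084, 0.2519]
ee_rot: [2.612, -0.0, 1.371]
wrist_force: [0.2, -1.4, -0.3]
finger_gap: 0.0684
```

carry_out(
  increments=[
    [0.59,-0.93,0.3,0,0,0,0.6],
    [0.59,-0.93,0.3,0,0,0,0.6],
    [0.59,-0.93,0.3,0,0,0,0.6],
    [0.59,-0.93,0.3,0,0,0,0.6],
    [0.59,-0.93,0.3,0,0,0,0.6],
  ],
)

```text
t: 9.07
tcp_pos: [0.457, -0.1373, 0.1783]
ee_rot: [2.618, 0.001, 1.37]
wrist_force: [-0.2, 0.3, 0.6]
finger_gap: 0.0685
```

carry_out(
  increments=[
    [0.59,-0.93,0.3,0,0,0,0.6],
    [0,0,0.9,0,0,0,0.6],
    [0,0,0.9,0,0,0,0.6],
    [0,0,0,0,0,0,0.6],
  ],
)

```text
t: 9.57
tcp_pos: [0.4639, -0.1279, 0.132]
ee_rot: [2.62, 0.001, 1.368]
wrist_force: [-0.6, -0.2, -0.2]
finger_gap: 0.0686
```

```bash
python3 - <<'E'
from h import *
r=rackrot();n=-r.as_matrix()[:,2]
go(BR['B']+n*.014,r);print(telemetry.get_state()["q"].round(2))
im,K,R,t=cam("wrist")
for k in BR:
    c=[BR[k]+r.as_matrix()@[a,b,-.02] for a,b in((-.02,-.04),(.02,-.04),(.02,.04),(-.02,.04))]
    q=proj(c,K,R,t);print(k,q.round(0).tolist());im=cv2.polylines(im.copy(),[np.int32(q*16)],True,(255,0,0),1,0,4)
save(im,"pregraspB")
E
```

```text
t 9.57 rot [-0.01  0.01 -0.01] shift [0.06 0.04 3.6 ]
[ 0.28 -0.27 -0.11  2.4  -0.03  0.49  1.56]
A [[32.0, 161.0], [93.0, 161.0], [115.0, 271.0], [60.0, 271.0]]
G [[162.0, 161.0], [223.0, 161.0], [232.0, 271.0], [177.0, 271.0]]
B [[287.0, 160.0], [349.0, 160.0], [346.0, 270.0], [290.0, 270.0]]
```

View pics/pregraspB.png

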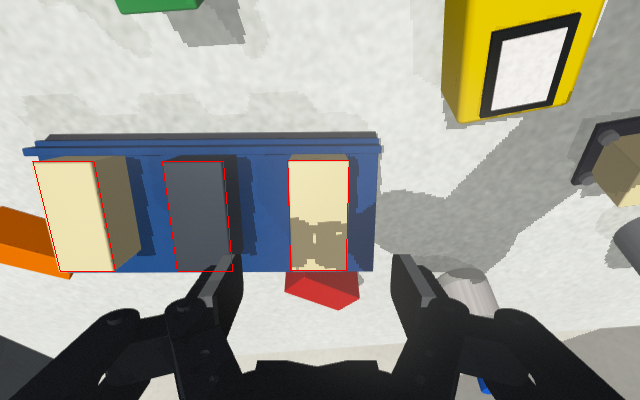

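The pre-grasp overlay sits right on the brick faces: A's corners are at (33–115,161–271) and B's at (287–349,160–270), with B midway between the fingers. Joint 4 is at its limit here, but descending moves outward and relieves it.

carry_out(
  increments=[
    [0.02,0.01,0.9,0,0,0,0.6],
    [0.02,0.01,0.9,0,0,0,0.6],
    [0.02,0.02,0.9,0,0,0,0.6],
    [0,0,0.9,0,0,0,0.6],
  ],
  grip_force=35,
)

```text
t: 10.12
tcp_pos: [0.5012, -0.1338, 0.0716]
ee_rot: [2.617, 0.001, 1.369]
wrist_force: [0.0, 0.1, -0.0]
finger_gap: 0.0687
```

carry_out(
  increments=[
    [0,0,0,0,0,0,0.6],
    [0,0,0,0,0,0,-0.2],
    [0,0,0,0,0,0,-0.4],
    [0,0,0,0,0,0,-1],
    [0,0,0,0,0,0,-1],
  ],
  grip_force=35,
)

```text
t: 10.75
tcp_pos: [0.5008, -0.134, 0.0722]
ee_rot: [2.617, 0.001, 1.369]
wrist_force: [-7.9, 3.9, 9.6]
finger_gap: 0.0372
```

```bash
python3 - <<'E'
from h import *
s=telemetry.get_state();print(s["finger_gap"],s["q"].round(2),s["wrist_force"].round(1),s["tcp_pos"].round(4))
r=rackrot();go(s["tcp_pos"]+np.array([.02,0,.12]),r)
E
```

```text
0.03723781189618738 [ 0.33 -0.07 -0.16  2.39  0.03  0.3   1.5 ] [-7.9  3.9  9.6] [ 0.5008 -0.134   0.0722]
t 10.75 rot [ 0.01  0.01 -0.01] shift [ 0.2   3.85 -4.71]
```

carry_out(
  increments=[
    [0,0.3,-0.5,0,0,0,-1],
    [0,0.5,-0.87,0,0,0,-1],
    [0,0.5,-0.87,0,0,0,-1],
    [0,0.6,-0.8,0.87,0,0,-1],
    [0,0.5,-0.9,0.87,0,0,-1],
  ],
)

```text
t: 11.38
tcp_pos: [0.5051, -0.1351, 0.1658]
ee_rot: [2.881, 0.001, 1.368]
wrist_force: [1.6, 0.0, -0.4]
finger_gap: -0.0002
```

carry_out(
  increments=[
    [0,0.4,-0.9,0.87,0,0,-1],
    [0,0.3,-0.9,0.88,0,0,-1],
  ],
)

```text
t: 11.62
tcp_pos: [0.5122, -0.1365, 0.204]
ee_rot: [-3.14, 0.001, 1.368]
wrist_force: [0.4, 0.6, -0.3]
finger_gap: 0.0002
```

```bash
python3 - <<'E'
from h import *
s=telemetry.get_state();print(s["finger_gap"],s["q"].round(2),s["wrist_force"].round(1),s["tcp_pos"].round(4),s["ee_rot"].round(3))
im,K,R,t=cam("wrist");save(im,"heldB")
wr=wallrot();p=np.array([.543,.2168,.046])+Ro.from_euler('z',.0244).apply([0,.0415,.100])
go(p,wr)
E
```

```text
0.0002067769343257763 [ 0.31  0.11 -0.14  1.78  0.02  1.25  1.53] [ 0.4  0.6 -0.3] [ 0.5122 -0.1365  0.204 ] [-3.140e+00  1.000e-03  1.368e+00]
t 11.68 rot [-0.03  0.03  8.96] shift [  1.86 -19.72   2.98]
```

View pics/heldB.png

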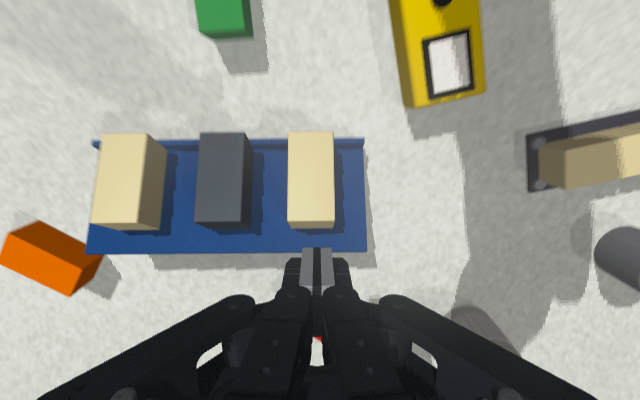

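The gripper came up empty: the gap is 0 and brick B is still in the rack at about (311,180). I'll check the fingertip depth against the calibration using the pictures I already have.

```bash
python3 - <<'E'
from h import *
d=eyes.get_image("wrist");H=np.array(d["hand_eye"]);f=200/np.tan(np.radians(d["vfov"])/2);print(H.round(4).tolist())
Hi=np.linalg.inv(H)
def pt(P): c=Hi[:3,:3]@P+Hi[:3,3];return (f*c[:2]/c[2]+[d["cx"],d["cy"]]).round(1)
for z in(.0,.006,.015,.025,.035):print(z,pt(np.array([0,-.011,z])),pt(np.array([.0,.011,z])),pt(np.array([.0343,-.011,z])))
im=d["image"].copy()
for r in rack if False else []: pass
np.savez("now.npz",im=im)
cam("wrist")
from h import *
im,K,R,t=cam("wrist")
for k in BR:
    r=rackrot();c=[BR[k]+r.as_matrix()@[a,b,-.02] for a,b in((-.02,-.04),(.02,-.04),(.02,.04),(-.02,.04))]
    q=proj(c,K,R,t);im=cv2.polylines(im.copy(),[np.int32(q*16)],True,(255,0,0),1,0,4)
o=np.hstack([cv2.resize(im[120:240,80:360],None,fx=1.9,fy=1.9),cv2.resize(im[225:309,270:366],None,fx=2.7,fy=2.714)])
save(o,"chkB")
E
```

```text
[[1.0, 0.0009, -0.0008, 0.0004], [-0.0007, 0.9572, 0.2895, -0.0736], [0.001, -0.2895, 0.9572, -0.1469], [0.0, 0.0, 0.0, 1.0]]
0.0 [315.8 239.7] [315.8 280.1] [386.8 239.7]
0.006 [315.9 235. ] [315.8 274.2] [384.3 235. ]
0.015 [315.9 228.5] [315.9 266.1] [381.  228.5]
0.025 [316. 222.] [315.9 257.9] [377.6 222. ]
0.035 [316.  216.1] [316.  250.5] [374.6 216.2]
```

View pics/chkB.png

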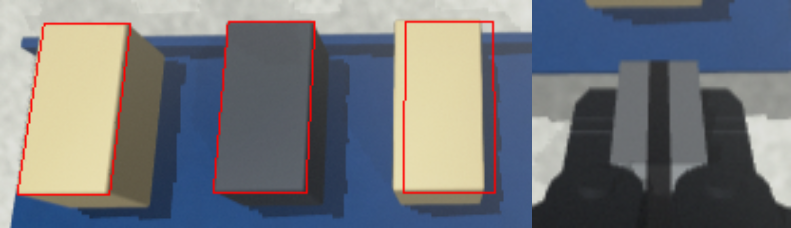

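B has been pushed about 5 mm towards -y: its corners in the crop are (397,21), (483,21), (484,191) and (393,191). The shut pad tips show at row 247, which puts them about 28 mm farther back than the text suggests. That explains the miss, because the tips closed on top of the brick. I'll refit B and grasp deeper in steps, watching the force.

```bash
python3 - <<'E'
from h import *
from scipy.optimize import least_squares
im,K,R,t=cam("wrist")
T=np.array([(-40,-20,20),(-40,20,20),(40,20,20),(40,-20,20)])/1e3
cv=lambda q:(np.array(q,float)+.5)/1.9-.5+[80,120]
for k,c in dict(B=[(397,21),(483,21),(484,191),(393,191)],G=[(230,22),(315,21),(308,192),(214,192)]).items():
    c=cv(c)
    for z in(None,.058):
        g=lambda p:(proj((p[:3] if z is None else np.r_[p[:2],z])+T@(Ro.from_euler('z',p[3])*Ro.from_euler('y',-30,degrees=True)).as_matrix().T,K,R,t)-c).ravel()
        q=least_squares(g,[.5,-.14,.058,-.2]);print(k,q.x.round(4),np.abs(q.fun).max().round(1))
r=rackrot();n=-r.as_matrix()[:,2]
E
```

```text
B [ 0.5051 -0.1396  0.0549 -0.2048] 0.3
B [ 0.5045 -0.1394  0.058  -0.2048] 0.5
G [ 0.4897 -0.2151  0.0565 -0.1977] 0.5
G [ 0.4895 -0.2146 -0.0082 -0.1973] 0.5
```

```bash
cat >> h.py <<'E'
BR['B']=np.array([.5049,-.1396,.0565])
E
python3 - <<'E'
from h import *
r=rackrot();n=-r.as_matrix()[:,2];go(BR['B']+n*.030,r)
E
```

```text
t 11.88 rot [-3.48  0.01 -0.01] shift [-0.23 -3.85  4.61]
```

carry_out(
  increments=[
    [0,0,0,-0.87,0,0,0.6],
    [0,0,0,-0.87,0,0,0.6],
    [0,0,0,-0.87,0,0,0.6],
    [0,0,0,-0.87,0,0,0.6],
    [-0.06,-0.96,0,0,0,0,0.6],
  ],
)

```text
t: 12.5
tcp_pos: [0.4927, -0.1341, 0.1907]
ee_rot: [2.616, 0.001, 1.368]
wrist_force: [0.2, 0.3, -0.3]
finger_gap: 0.0683
```

carry_out(
  increments=[
    [-0.06,-0.96,0.9,0,0,0,0.6],
    [-0.06,-0.96,0.9,0,0,0,0.6],
    [-0.06,-0.96,0.9,0,0,0,0.6],
    [0,0,0.95,0,0,0,0.6],
    [0,0,0.95,0,0,0,0.6],
  ],
)

```text
t: 13.12
tcp_pos: [0.4898, -0.1372, 0.0831]
ee_rot: [2.617, 0.001, 1.368]
wrist_force: [0.1, -0.3, -0.9]
finger_gap: 0.0682
```

```bash
python3 - <<'E'
from h import *
s=telemetry.get_state();print(s["finger_gap"],s["q"].round(3),s["wrist_force"].round(1))
r=rackrot();n=-r.as_matrix()[:,2];go(BR['B']+n*-.018,r)
im,K,R,t=cam("wrist")
c=[BR['B']+r.as_matrix()@[a,b,-.02] for a,b in((-.02,-.04),(.02,-.04),(.02,.04),(-.02,.04))]
q=proj(c,K,R,t);im=cv2.polylines(im.copy(),[np.int32(q*16)],True,(255,0,0),1,0,4)
save(im,"pre2")
E
```

```text
0.06817114997934355 [ 0.352 -0.111 -0.168  2.397 -0.018  0.329  1.563] [ 0.1 -0.3 -0.9]
t 13.12 rot [ 0.01  0.02 -0.01] shift [ 0.03 -0.    2.43]
```

View pics/pre2.png

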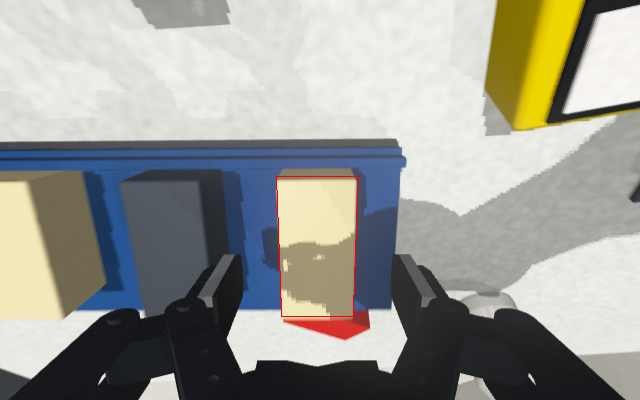

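The overlay still fits: B is at (277–357,177–317), centred between the fingers, whose tips are at row 255. I'll narrow the opening and descend in steps, checking force.

carry_out(
  increments=[
    [0,0,0,0,0,0,0.22],
    [0,0,0.4,0,0,0,0.22],
    [0,0,0.4,0,0,0,0.22],
    [0,0,0.4,0,0,0,0.22],
  ],
)

```text
t: 13.68
tcp_pos: [0.5026, -0.1395, 0.0621]
ee_rot: [2.619, 0.001, 1.368]
wrist_force: [-0.2, -0.3, 0.3]
finger_gap: 0.0523
```

carry_out(
  increments=[
    [0,0,0.35,0,0,0,0.22],
    [0,0,0.35,0,0,0,0.22],
    [0,0,0.3,0,0,0,0.22],
    [0,0,0,0,0,0,0.22],
  ],
)

```text
t: 14.18
tcp_pos: [0.512, -0.1414, 0.0444]
ee_rot: [2.62, 0.001, 1.369]
wrist_force: [0.8, 0.1, 0.4]
finger_gap: 0.0521
```

carry_out(
  increments=[
    [0,0,0,0,0,0,-1],
    [0,0,0,0,0,0,-1],
    [0,0,0,0,0,0,-1],
    [0,0,0,0,0,0,-1],
  ],
  grip_force=40,
)

```text
t: 14.68
tcp_pos: [0.512, -0.1415, 0.0451]
ee_rot: [2.62, 0.001, 1.368]
wrist_force: [-2.2, 0.8, 0.6]
finger_gap: 0.0395
```

carry_out(
  increments=[
    [0,0.3,-0.5,0,0,0,-1],
    [0,0.5,-0.87,0,0,0,-1],
    [0,0.5,-0.87,0,0,0,-1],
    [0,0.5,-0.87,0,0,0,-1],
    [0,0.6,-0.8,0.87,0,0,-1],
  ],
)

```text
t: 15.3
tcp_pos: [0.5116, -0.1413, 0.1364]
ee_rot: [2.755, 0.001, 1.369]
wrist_force: [1.9, 0.1, -1.9]
finger_gap: 0.0394
```

carry_out(
  increments=[
    [0,0.5,-0.9,0.87,0,0,-1],
    [0,0.4,-0.9,0.87,0,0,-1],
    [0,0.3,-0.9,0.88,0,0,-1],
    [0,0,-0.9,0,0,0,-1],
    [0,0,-0.9,0,0,0,-1],
  ],
)

```text
t: 15.92
tcp_pos: [0.5233, -0.1434, 0.2322]
ee_rot: [-3.141, 0.0, 1.369]
wrist_force: [0.5, 0.3, -1.8]
finger_gap: 0.0396
```

```bash
python3 - <<'E'
from h import *
s=telemetry.get_state();print(s["finger_gap"],s["q"].round(3),s["wrist_force"].round(1),s["tcp_pos"].round(4),s["ee_rot"].round(3))
im,K,R,t=cam("wrist");np.savez("held1.npz",im=im,K=K,R=R,t=t)
save(cv2.resize(im[100:360,120:520],None,fx=2,fy=2),"held1")
wr=wallrot();Rw=Ro.from_euler('z',.0244)
d=go(np.array([.543,.2168,.16])+Rw.apply([0,.0415,0]),wr)
print([x for x in eyes.tip_of("cream1_mid","wrist")])
E
```

```text
0.039615440456785715 [ 0.342  0.123 -0.171  1.713  0.022  1.308  1.536] [ 0.5  0.3 -1.8] [ 0.5233 -0.1434  0.2322] [-3.141  0.     1.369]
t 15.97 rot [ 0.02 -0.01  8.96] shift [  1.38 -20.07   3.75]
[{'centre': [75.0, 238.6], 'confidence': 0.94}, {'centre': [150.9, 165.1], 'confidence': 0.85}]
```

View pics/held1.png

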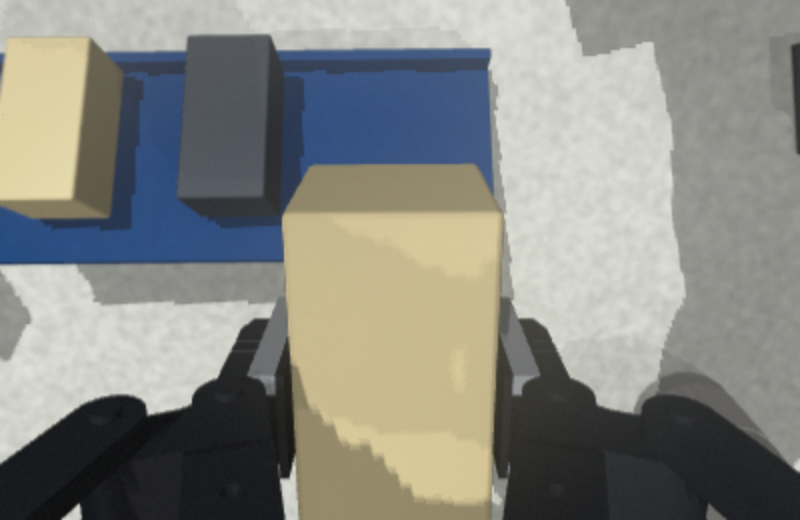

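Brick B is held square: its top near edge is (284–502,213) and its bottom near edge (307–474,165) in the crop. I'll fit its pose in the tool frame.

```bash
cat >> h.py <<'E'
from scipy.optimize import least_squares
def held(pts):
    """pts: full-image px of near end face TL,TR,BR,BL (top edge first = row larger). returns x,y,z,pitch,yaw of brick centre in tool"""
    d=eyes.get_image("wrist");Hi=np.linalg.inv(np.array(d["hand_eye"]));f=200/np.tan(np.radians(d["vfov"])/2)
    K=np.array([[f,0,d["cx"]],[0,f,d["cy"]],[0,0,1]])
    M=np.array([(-20,-40,-20),(20,-40,-20),(20,-40,20),(-20,-40,20)])/1e3
    g=lambda p:(proj(p[:3]+Ro.from_euler('xz',p[3:5]).apply(M),K,Hi[:3,:3],Hi[:3,3])-pts).ravel()
    for fx in(0,1):
        q=least_squares(g if not fx else lambda p:g(np.r_[p[:3],0,0]),[0,0,-.014,0,0]);print("held",q.x.round(4),q.fun.round(1))
    return q.x
E
python3 - <<'E'
from h import *
c=(np.array([(284,213),(502,213),(475,165),(307,165)],float)+.5)/2-.5+[120,100]
held(c)
E
```

```text
held [ 0.0001  0.0021 -0.0128 -0.0078 -0.0009] [-0.8  0.  -0.3  0.   0.2 -0.   1.2 -0. ]
held [ 0.      0.0022 -0.0123  0.      0.    ] [-0.7  0.2 -0.4  0.4  0.2 -0.4  1.3 -0.4]
```

carry_out(
  increments=[
    [0,0,0,0,0,0.9,-1],
    [0,0,0,0,0,0.9,-1],
    [0,0,0,0,0,0.9,-1],
    [0,0,0,0,0,0.9,-1],
    [0,0,0,0,0,0.9,-1],
  ],
)

```text
t: 16.7
tcp_pos: [0.5226, -0.1435, 0.2308]
ee_rot: [-3.141, 0.001, 0.689]
wrist_force: [0.3, -0.5, -1.4]
finger_gap: 0.0396
```

carry_out(
  increments=[
    [0,0,0,0,0,0.9,-1],
    [0,0,0,0,0,0.9,-1],
    [0,0,0,0,0,0.9,-1],
    [0,0,0,0,0,0.9,-1],
    [0,0,0,0,0,0.86,-1],
  ],
)

```text
t: 17.32
tcp_pos: [0.5226, -0.1435, 0.2308]
ee_rot: [3.141, 0.002, 0.02]
wrist_force: [-0.8, 0.2, -1.6]
finger_gap: 0.0396
```

carry_out(
  increments=[
    [0.07,-0.96,0,0,0,0,-1],
    [0.07,-0.96,0,0,0,0,-1],
    [0.07,-0.96,0,0,0,0,-1],
    [0.07,-0.96,0,0,0,0,-1],
    [0.07,-0.96,0,0,0,0,-1],
  ],
)

```text
t: 17.95
tcp_pos: [0.5283, -0.0459, 0.2312]
ee_rot: [3.141, 0.001, 0.025]
wrist_force: [0.2, 0.8, -1.2]
finger_gap: 0.0396
```

carry_out(
  increments=[
    [0.07,-0.96,0,0,0,0,-1],
    [0.07,-0.96,0,0,0,0,-1],
    [0.07,-0.96,0,0,0,0,-1],
    [0.07,-0.96,0,0,0,0,-1],
    [0.07,-0.96,0,0,0,0,-1],
  ],
)

```text
t: 18.58
tcp_pos: [0.5328, 0.05, 0.2312]
ee_rot: [3.141, 0.002, 0.025]
wrist_force: [0.4, -1.1, -1.2]
finger_gap: 0.0393
```

carry_out(
  increments=[
    [0.07,-0.96,0,0,0,0,-1],
    [0.07,-0.96,0,0,0,0,-1],
    [0.07,-0.96,0,0,0,0,-1],
    [0.07,-0.96,0,0,0,0,-1],
    [0.07,-0.96,0,0,0,0,-1],
  ],
)

```text
t: 19.2
tcp_pos: [0.5375, 0.1461, 0.2311]
ee_rot: [3.141, 0.002, 0.025]
wrist_force: [1.0, -0.2, -0.4]
finger_gap: 0.0396
```

carry_out(
  increments=[
    [0.07,-0.96,0.8,0,0,0,-1],
    [0.07,-0.96,0.8,0,0,0,-1],
    [0.07,-0.96,0.8,0,0,0,-1],
    [0.07,-0.96,0.8,0,0,0,-1],
    [0.07,-0.96,0.8,0,0,0,-1],
  ],
)

```text
t: 19.82
tcp_pos: [0.542, 0.2422, 0.1505]
ee_rot: [3.141, 0.002, 0.024]
wrist_force: [0.7, 0.0, -1.6]
finger_gap: 0.0394
```

```bash
python3 - <<'E'
from h import *
s=telemetry.get_state();print(s["finger_gap"],s["q"].round(2),s["wrist_force"].round(1),s["tcp_pos"].round(4),s["ee_rot"].round(3))
Rw=Ro.from_euler('z',.0244);go(np.array([.543,.2168,.0535])+Rw.apply([0,.0434,0]),wallrot())
im,K,R,t=cam("wrist");np.savez("pl1.npz",im=im,K=K,R=R,t=t)
g=cv2.resize(im[60:310,160:560],None,fx=2,fy=2);save(g,"pl1")
M=np.array([(-20,-122),(-20,122),(20,122),(20,-122),(-20,-41),(20,-41),(-20,41),(20,41)])/1e3
print(((proj(np.array([.543,.2168,.046])+Rw.apply(np.c_[M,np.zeros(8)]),K,R,t)-[160,60])*2).round(0).tolist())
E
```

```text
0.039411958862145456 [-0.19  0.3  -0.37  1.69  0.11  1.18 -0.56] [ 0.7  0.  -1.6] [0.542  0.2422 0.1505] [3.141e+00 2.000e-03 2.400e-02]
t 19.82 rot [0.   0.01 0.  ] shift [ 0.02 -0.9   4.85]
[[270.0, 587.0], [258.0, 22.0], [370.0, 22.0], [356.0, 587.0], [267.0, 431.0], [360.0, 431.0], [263.0, 244.0], [365.0, 244.0]]
```

View pics/pl1.png

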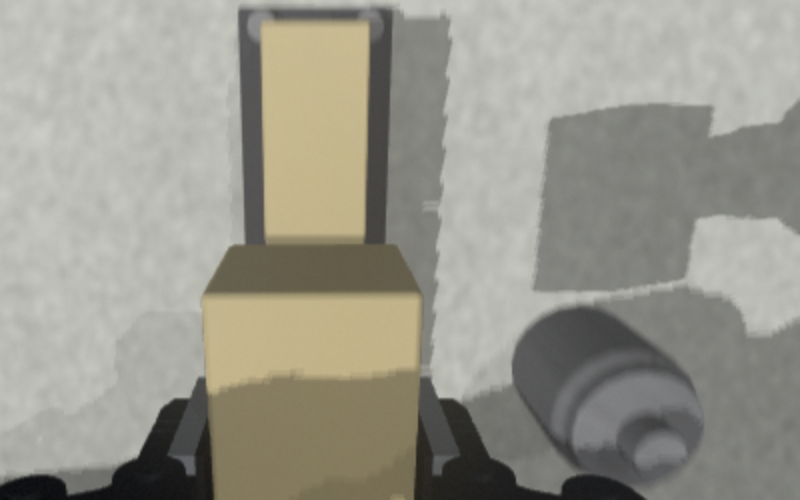

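The picture shows the wall's +y end at row 21, against 22 predicted, and its sides at 261–370 against 258–370, so the wall pose holds. I'll check the brick's edges numerically.

```bash
cat >> h.py <<'E'
def rowedges(im,rows,a,b,th=12):
    g=cv2.GaussianBlur(im,(3,3),0).astype(float)
    for r in rows:
        d=np.abs(g[r,a+1:b]-g[r,a:b-1]).sum(1);pk=[(a+i+.5,int(d[i])) for i in range(1,len(d)-1) if d[i]>th and d[i]>=d[i-1] and d[i]>d[i+1]];print(r,pk)
def coledges(im,cols,a,b,th=12):
    g=cv2.GaussianBlur(im,(3,3),0).astype(float)
    for c in cols:
        d=np.abs(g[a+1:b,c]-g[a:b-1,c]).sum(1);pk=[(a+i+.5,int(d[i])) for i in range(1,len(d)-1) if d[i]>th and d[i]>=d[i-1] and d[i]>d[i+1]];print('c',c,pk)
E
python3 - <<'E'
from h import *
im=np.load("pl1.npz")["im"]
rowedges(im,(150,170,184,188,194,200,204,210,216,222),250,390,25)
coledges(im,(300,318,335),60,220,25)
E
```

```text
150 [(281.5, 110), (291.5, 123), (342.5, 121), (353.5, 71), (379.5, 59)]
170 [(281.5, 113), (291.5, 115), (342.5, 122), (352.5, 84), (380.5, 58)]
184 [(273.5, 107), (358.5, 44), (377.5, 70)]
188 [(271.5, 101), (360.5, 40), (378.5, 65)]
194 [(267.5, 98), (364.5, 36), (377.5, 67)]
200 [(264.5, 94), (367.5, 46), (378.5, 51)]
204 [(262.5, 100), (369.5, 44), (378.5, 60)]
210 [(259.5, 35), (369.5, 48), (376.5, 72)]
216 [(260.5, 29), (369.5, 46), (377.5, 48)]
222 [(368.5, 43), (376.5, 69)]
c 300 [(64.5, 66), (69.5, 61), (177.5, 39), (181.5, 39), (206.5, 59)]
c 318 [(64.5, 76), (69.5, 57), (177.5, 40), (181.5, 39), (206.5, 59)]
c 335 [(63.5, 73), (69.5, 59), (177.5, 41), (181.5, 45), (206.5, 54)]
```

carry_out(
  increments=[
    [0.01,-0.3,0.9,0,0,0,-1],
    [0.01,-0.3,0.9,0,0,0,-1],
    [0,-0.3,0.9,0,0,0,-1],
    [0,0,0.9,0,0,0,-1],
    [0,0,0.6,0,0,0,-1],
  ],
)

```text
t: 20.5
tcp_pos: [0.5416, 0.2583, 0.0655]
ee_rot: [3.141, 0.003, 0.024]
wrist_force: [-0.9, 0.0, -2.0]
finger_gap: 0.0394
```

carry_out(
  increments=[
    [0,0,0.2,0,0,0,-1],
    [0,0,0.1,0,0,0,-1],
    [0,0,0.1,0,0,0,-1],
    [0,0,0.05,0,0,0,-1],
    [0,0,0,0,0,0,-1],
  ],
)

```text
t: 21.12
tcp_pos: [0.542, 0.2589, 0.0583]
ee_rot: [3.141, 0.001, 0.024]
wrist_force: [0.6, 0.2, -1.1]
finger_gap: 0.0393
```

```bash
python3 - <<'E'
from h import *
s=telemetry.get_state();print(s["wrist_force"].round(1),s["tcp_pos"].round(4),s["ee_rot"].round(3))
Rw=Ro.from_euler('z',.0244);go(np.array([.543,.2168,.0535])+Rw.apply([0,.0434,0]),wallrot())
im,K,R,t=cam("wrist")
rowedges(im,(150,170,176),250,390,25);coledges(im,(300,318,335),60,220,25)
E
```

```text
[ 0.6  0.2 -1.1] [0.542  0.2589 0.0583] [3.141e+00 1.000e-03 2.400e-02]
t 21.12 rot [0.   0.01 0.  ] shift [-0.   -0.07  0.24]
150 [(263.5, 127), (275.5, 116), (356.5, 93), (369.5, 81)]
170 [(264.5, 119), (276.5, 108), (328.5, 59), (356.5, 76), (368.5, 82)]
176 [(264.5, 109), (276.5, 118), (291.5, 71), (356.5, 75), (368.5, 70)]
c 300 [(77.5, 131), (92.5, 82), (174.5, 66), (181.5, 38), (206.5, 59)]
c 318 [(77.5, 146), (91.5, 87), (170.5, 68), (181.5, 40), (206.5, 56)]
c 335 [(77.5, 137), (91.5, 86), (167.5, 66), (181.5, 39), (206.5, 57)]
```

carry_out(
  increments=[
    [0,-0.05,0.1,0,0,0,-1],
    [0,0,0.05,0,0,0,-1],
    [0,0,0.05,0,0,0,-1],
    [0,0,0,0,0,0,-1],
  ],
)

```text
t: 21.68
tcp_pos: [0.5418, 0.2598, 0.054]
ee_rot: [3.141, 0.002, 0.024]
wrist_force: [-0.4, -0.3, -1.4]
finger_gap: 0.0393
```

carry_out(
  increments=[
    [0,0,0.05,0,0,0,-1],
    [0,0,0,0,0,0,-1],
  ],
)

```text
t: 21.92
tcp_pos: [0.5418, 0.2598, 0.053]
ee_rot: [3.141, 0.002, 0.024]
wrist_force: [0.2, -0.2, -1.3]
finger_gap: 0.0395
```

carry_out(
  increments=[
    [0,0,0.05,0,0,0,-1],
    [0,0,0,0,0,0,-1],
  ],
)

```text
t: 22.18
tcp_pos: [0.5418, 0.2598, 0.052]
ee_rot: [3.141, 0.002, 0.024]
wrist_force: [0.2, -0.4, -1.4]
finger_gap: 0.0395
```

carry_out(
  increments=[
    [0,0,0.05,0,0,0,-1],
    [0,0,0,0,0,0,-1],
  ],
)

```text
t: 22.42
tcp_pos: [0.5418, 0.2598, 0.051]
ee_rot: [3.141, 0.002, 0.024]
wrist_force: [1.2, -0.4, -1.0]
finger_gap: 0.0396
```

carry_out(
  increments=[
    [0,0,0.05,0,0,0,-1],
    [0,0,0,0,0,0,-1],
  ],
)

```text
t: 22.68
tcp_pos: [0.5419, 0.2599, 0.0502]
ee_rot: [3.141, 0.001, 0.024]
wrist_force: [0.2, 0.1, 0.2]
finger_gap: 0.0397
```

carry_out(
  increments=[
    [0,0,0.04,0,0,0,-1],
    [0,0,0,0,0,0,-1],
  ],
)

```text
t: 22.92
tcp_pos: [0.542, 0.2599, 0.0501]
ee_rot: [3.141, 0.001, 0.024]
wrist_force: [-1.8, -2.4, 6.7]
finger_gap: 0.0394
```

carry_out(
  increments=[
    [0,0,-0.04,0,0,0,0],
    [0,0,0,0,0,0,0.4],
    [0,0,0,0,0,0,0.6],
    [0,0,-0.5,0,0,0,0.6],
    [0,0,-0.9,0,0,0,0.6],
  ],
)

```text
t: 23.55
tcp_pos: [0.5416, 0.2597, 0.0787]
ee_rot: [3.141, 0.002, 0.025]
wrist_force: [0.3, -0.6, -0.3]
finger_gap: 0.0681
```

carry_out(
  increments=[
    [0,0,-0.9,0,0,0,0.6],
    [0,0.5,-0.9,0,0,0,0.6],
    [0,0.9,-0.9,0,0,0,0.6],
    [0,0.9,-0.9,0,0,0,0.6],
    [0,0.9,-0.9,0,0,0,0.6],
  ],
)

```text
t: 24.18
tcp_pos: [0.5438, 0.1945, 0.1698]
ee_rot: [3.141, 0.001, 0.024]
wrist_force: [-0.3, 0.7, -0.4]
finger_gap: 0.0681
```

carry_out(
  increments=[
    [0,0.9,-0.9,0,0,0,0.6],
    [0,0.9,-0.6,0,0,0,0.6],
    [0,0.9,0,0,0,0,0.6],
    [0,0,0,0,0,0,0.6],
  ],
)

```text
t: 24.68
tcp_pos: [0.5449, 0.1398, 0.1976]
ee_rot: [3.14, 0.002, 0.022]
wrist_force: [-0.3, 0.4, 0.3]
finger_gap: 0.0683
```

```bash
python3 - <<'E'
from h import *
s=telemetry.get_state();print(s["wrist_force"].round(1),s["tcp_pos"].round(4),s["ee_rot"].round(3))
im,K,R,t=cam("wrist");np.savez("after1.npz",im=im,K=K,R=R,t=t)
Rw=Ro.from_euler('z',.0244)
P=np.array([(-20,1,40),(20,1,40),(20,81,40),(-20,81,40),(-20,1,0),(20,1,0),(-20,-41,0),(20,-41,0),(-20,122,0),(20,122,0)])/1e3
print(proj(np.array([.543,.2168,.046])+Rw.apply(P),K,R,t).round(1).tolist())
c=int(proj(np.array([.543,.2168,.046]),K,R,t)[0,0])
coledges(im,(c-12,c,c+12),5,395,20)
q=proj(np.array([.543,.2168,.046])+Rw.apply([[0,.06,.04],[0,.02,.04],[0,-.02,0],[0,.1,0]]),K,R,t)
rowedges(im,q[:,1].astype(int),250,400,20);print(q.round(1).tolist())
E
```

```text
[-0.3  0.4  0.3] [0.5449 0.1398 0.1976] [3.14e+00 2.00e-03 2.20e-02]
[[289.5, 98.5], [342.9, 98.4], [345.4, -25.3], [286.5, -25.2], [293.2, 99.3], [339.4, 99.2], [294.3, 148.0], [338.5, 147.9], [289.6, -67.9], [342.3, -68.1]]
c 304 [(95.5, 66), (97.5, 52), (146.5, 109), (149.5, 98), (191.5, 61), (272.5, 67), (348.5, 85), (363.5, 128)]
c 316 [(95.5, 68), (97.5, 59), (146.5, 109), (149.5, 99), (187.5, 51), (271.5, 79), (350.5, 70), (365.5, 138)]
c 328 [(95.5, 64), (97.5, 59), (146.5, 108), (149.5, 97), (183.5, 65), (269.5, 63), (350.5, 75), (363.5, 133)]
9 [(281.5, 119), (287.5, 136), (343.5, 126), (351.5, 88)]
71 [(283.5, 111), (289.5, 132), (343.5, 117), (349.5, 96)]
124 [(284.5, 127), (294.5, 107), (338.5, 137), (348.5, 86), (373.5, 87)]
-34 [(255.5, 246), (312.5, 32), (319.5, 31), (377.5, 145), (382.5, 77), (394.5, 196)]
[[316.0, 9.7], [316.2, 71.3], [316.4, 124.1], [316.0, -34.2]]
```

```bash
cat >> h.py <<'E'
BR['A']=np.array([.4745,-.2995,.0572]);BR['G']=np.array([.4905,-.2155,.0568])
E
python3 - <<'E'
from h import *
s=telemetry.get_state();go([.50,-.29,.21],wallrot())
r=rackrot();n=-r.as_matrix()[:,2];m=dict(s);m["tcp_pos"]=np.array([.50,-.29,.21]);m["ee_rot"]=wallrot().as_euler(ES)
for k in 'AG': go(BR[k]+n*.03,r,m)
print(r.inv().apply(np.array([.512,-.1415,.0451])-BR['B']))
E
```

```text
t 24.73 rot [ 0.    0.02 -0.01] shift [-2.76 21.5  -0.63]
t 24.73 rot [-2.94  2.35 -8.76] shift [-0.72 -4.82  4.54]
t 24.73 rot [-2.94  2.35 -8.76] shift [ 3.56 -4.87  4.53]
[-0.00045157  0.00065294  0.01354067]
```

carry_out(
  increments=[
    [-0.12,0.94,-0.1,0,0,0,0.6],
    [-0.12,0.94,-0.1,0,0,0,0.6],
    [-0.12,0.94,-0.1,0,0,0,0.6],
    [-0.12,0.94,-0.1,0,0,0,0.6],
    [-0.12,0.94,-0.1,0,0,0,0.6],
  ],
)

```text
t: 25.35
tcp_pos: [0.5351, 0.0461, 0.2084]
ee_rot: [3.141, 0.001, 0.024]
wrist_force: [-0.9, 0.1, -0.3]
finger_gap: 0.0688
```

carry_out(
  increments=[
    [-0.12,0.94,0,0,0,0,0.6],
    [-0.12,0.94,0,0,0,0,0.6],
    [-0.12,0.94,0,0,0,0,0.6],
    [-0.12,0.94,0,0,0,0,0.6],
    [-0.12,0.94,0,0,0,0,0.6],
  ],
)

```text
t: 25.98
tcp_pos: [0.5253, -0.048, 0.2082]
ee_rot: [3.141, 0.002, 0.024]
wrist_force: [-0.2, -0.5, -0.2]
finger_gap: 0.0685
```

carry_out(
  increments=[
    [-0.12,0.94,0,0,0,0,0.6],
    [-0.12,0.94,0,0,0,0,0.6],
    [-0.12,0.94,0,0,0,0,0.6],
    [-0.12,0.94,0,0,0,0,0.6],
    [-0.12,0.94,0,0,0,0,0.6],
  ],
)

```text
t: 26.6
tcp_pos: [0.5158, -0.1421, 0.2083]
ee_rot: [3.141, 0.002, 0.025]
wrist_force: [0.5, 0.2, -0.1]
finger_gap: 0.0681
```

carry_out(
  increments=[
    [-0.12,0.94,0,0,0,0,0.6],
    [-0.12,0.94,0,0,0,0,0.6],
    [-0.12,0.94,0,0,0,0,0.6],
    [-0.12,0.94,0,0,0,0,0.6],
    [-0.12,0.94,0,0,0,0,0.6],
  ],
)

```text
t: 27.22
tcp_pos: [0.5061, -0.2364, 0.2083]
ee_rot: [3.141, 0.002, 0.025]
wrist_force: [0.0, 0.1, -0.4]
finger_gap: 0.0679
```

carry_out(
  increments=[
    [-0.12,0.9,0,0,0,0,0.6],
    [-0.12,0.9,0,0,0,0,0.6],
    [-0.12,0.9,0,0,0,0,0.6],
  ],
)

```text
t: 27.6
tcp_pos: [0.5002, -0.2904, 0.2083]
ee_rot: [3.141, 0.002, 0.025]
wrist_force: [-0.2, -0.6, 0.4]
finger_gap: 0.0686
```

carry_out(
  increments=[
    [0,0,0,-0.29,0.24,-0.88,0.6],
    [0,0,0,-0.29,0.24,-0.88,0.6],
    [0,0,0,-0.29,0.24,-0.88,0.6],
    [0,0,0,-0.29,0.24,-0.88,0.6],
    [0,0,0,-0.29,0.24,-0.88,0.6],
  ],
)

```text
t: 28.22
tcp_pos: [0.5004, -0.2897, 0.2085]
ee_rot: [2.88, -0.095, 0.706]
wrist_force: [-0.1, 0.3, 0.2]
finger_gap: 0.068
```

carry_out(
  increments=[
    [0,0,0,-0.29,0.24,-0.88,0.6],
    [0,0,0,-0.29,0.24,-0.88,0.6],
    [0,0,0,-0.29,0.24,-0.88,0.6],
    [0,0,0,-0.29,0.23,-0.88,0.6],
    [0,0,0,-0.29,0.23,-0.87,0.6],
  ],
)

```text
t: 28.85
tcp_pos: [0.5002, -0.2899, 0.2087]
ee_rot: [2.618, -0.003, 1.381]
wrist_force: [-0.8, -0.1, -0.2]
finger_gap: 0.0682
```

```bash
python3 - <<'E'
from h import *
s=telemetry.get_state();print(s["q"].round(2),s["tcp_pos"].round(4),s["ee_rot"].round(3))
r=rackrot();n=-r.as_matrix()[:,2];go(BR['A']+n*.03,r)
im,K,R,t=cam("wrist")
for k in"AG":
    q=proj([BR[k]+r.as_matrix()@[a,b,-.02] for a,b in((-.02,-.04),(.02,-.04),(.02,.04),(-.02,.04),(-.02,0),(.02,0),(0,-.04),(0,.04))],K,R,t);print(k,q.round(1).tolist())
    rowedges(im,[int(q[4,1]-15),int(q[4,1])],max(0,int(q[4,0])-20),int(q[5,0])+25,20);coledges(im,[int(q[6,0]),int(q[6,0])+8],max(0,int(q[6,1]-15)),int(q[7,1])+20,20)
E
```

```text
[ 0.49 -0.11  0.07  2.1  -0.28  0.68  2.12] [ 0.5002 -0.2899  0.2087] [ 2.618 -0.003  1.381]
t 28.85 rot [-0.   -0.05  0.05] shift [-0.73 -4.8   4.48]
A [[264.5, 5.7], [324.8, 6.4], [323.1, 129.6], [268.5, 129.2], [266.6, 70.6], [323.9, 71.1], [294.6, 6.1], [295.8, 129.4]]
55 [(264.5, 103), (322.5, 99)]
70 [(264.5, 101), (321.5, 103), (334.5, 23)]
c 294 [(9.5, 32), (130.5, 120)]
c 302 [(8.5, 30), (130.5, 126)]
G [[393.3, 5.3], [453.3, 6.0], [439.3, 129.1], [385.0, 128.6], [389.0, 70.1], [446.0, 70.7], [423.4, 5.7], [412.2, 128.9]]
55 [(378.5, 30), (388.5, 27), (446.5, 24)]
70 [(378.5, 34), (388.5, 29), (444.5, 25)]
c 423 [(6.5, 146), (131.5, 32)]
c 431 [(6.5, 135), (133.5, 33)]
```

carry_out(
  increments=[
    [-0.16,-0.95,0.5,0,-0.05,0.05,0.6],
    [-0.16,-0.95,0.5,0,0,0,0.6],
    [-0.16,-0.95,0.5,0,0,0,0.6],
    [-0.16,-0.95,0.5,0,0,0,0.6],
    [-0.16,-0.94,0.5,0,0,0,0.6],
  ],
)

```text
t: 29.52
tcp_pos: [0.4408, -0.2937, 0.1174]
ee_rot: [2.621, -0.003, 1.364]
wrist_force: [-0.5, -0.3, -0.1]
finger_gap: 0.0682
```

carry_out(
  increments=[
    [0,0,0.99,0,0,0,0.6],
    [0,0,0.99,0,0,0,0.22],
    [0,0,0,0,0,0,0.22],
  ],
)

```text
t: 29.9
tcp_pos: [0.4602, -0.2968, 0.0823]
ee_rot: [2.623, -0.004, 1.366]
wrist_force: [0.1, 0.6, -0.4]
finger_gap: 0.0521
```

```bash
python3 - <<'E'
from h import *
s=telemetry.get_state();print(s["q"].round(2),s["finger_gap"])
r=rackrot();BR['A']+=r.apply([-.0015,.0013,0]);n=-r.as_matrix()[:,2];go(BR['A']-n*.0135,r)
im,K,R,t=cam("wrist")
q=proj([BR['A']+r.as_matrix()@[a,b,-.02] for a,b in((-.02,-.04),(.02,-.04),(.02,.04),(-.02,.04),(-.02,-.015),(.02,-.015),(0,-.04),(0,.04))],K,R,t);print(q.round(1).tolist())
rowedges(im,[int(q[4,1]-15),int(q[4,1])],max(0,int(q[4,0])-20),int(q[5,0])+25,20);coledges(im,[int(q[6,0]),int(q[6,0])+8],max(0,int(q[6,1]-15)),int(q[7,1])+20,20)
E
```

```text
[ 0.47  0.    0.16  2.29 -0.53  0.42  2.44] 0.05213368744072182
t 29.9 rot [-0.03 -0.   -0.04] shift [-0.06  0.07  2.12]
[[271.4, 179.8], [353.7, 179.4], [349.8, 320.5], [277.8, 320.8], [273.6, 228.0], [352.4, 227.6], [312.5, 179.6], [313.8, 320.6]]
213 [(275.5, 149), (354.5, 125), (365.5, 34), (371.5, 36)]
228 [(276.5, 139), (354.5, 150)]
c 312 [(168.5, 52), (179.5, 96), (243.5, 101), (304.5, 102), (321.5, 24)]
c 320 [(168.5, 48), (179.5, 102), (243.5, 97), (307.5, 98), (321.5, 22)]
```

carry_out(
  increments=[
    [-0.01,0.04,0.5,0,0,0,0.22],
    [-0.01,0.03,0.6,0,0,0,0.22],
    [0,0,0.6,0,0,0,0.22],
    [0,0,0.42,0,0,0,0.22],
    [0,0,0,0,0,0,0.22],
  ],
)

```text
t: 30.58
tcp_pos: [0.4822, -0.3019, 0.0469]
ee_rot: [2.621, -0.002, 1.366]
wrist_force: [-0.3, 0.1, 0.3]
finger_gap: 0.0519
```

carry_out(
  increments=[
    [0,0,0,0,0,0,-1],
    [0,0,0,0,0,0,-1],
    [0,0,0,0,0,0,-1],
    [0,0,0,0,0,0,-1],
  ],
)

```text
t: 31.08
tcp_pos: [0.4822, -0.3022, 0.0477]
ee_rot: [2.62, -0.002, 1.366]
wrist_force: [-5.4, 1.6, 5.8]
finger_gap: 0.0395
```

carry_out(
  increments=[
    [0,0.3,-0.5,0,0,0,-1],
    [0,0.5,-0.87,0,0,0,-1],
    [0,0.5,-0.87,0,0,0,-1],
    [0,0.5,-0.87,0,0,0,-1],
    [0,0.6,-0.8,0.87,0,0,-1],
  ],
)

```text
t: 31.7
tcp_pos: [0.4817, -0.302, 0.1378]
ee_rot: [2.757, -0.003, 1.364]
wrist_force: [1.8, 0.3, -0.3]
finger_gap: 0.0395
```

carry_out(
  increments=[
    [0,0.5,-0.9,0.87,0,0,-1],
    [0,0.4,-0.9,0.87,0,0,-1],
    [0,0.3,-0.9,0.88,0,0,-1],
    [0,0,-0.9,0,0,0,-1],
    [0,0,-0.9,0,0,0,-1],
  ],
)

```text
t: 32.33
tcp_pos: [0.4932, -0.3049, 0.2338]
ee_rot: [-3.14, -0.002, 1.366]
wrist_force: [-1.1, -0.0, -1.1]
finger_gap: 0.0397
```

```bash
python3 - <<'E'
from h import *
s=telemetry.get_state();print(s["q"].round(2),s["finger_gap"],s["tcp_pos"].round(4),s["ee_rot"].round(3))
im,K,R,t=cam("wrist")
rowedges(im,(184,194,204),250,390,25);coledges(im,(300,318,335),150,230,25)
Rw=Ro.from_euler('z',.0244);go(np.array([.543,.2168,.15])+Rw.apply([0,-.0396,0]),wallrot())
E
```

```text
[ 0.36  0.19  0.13  1.64 -0.03  1.32  1.87] 0.03970038566135634 [ 0.4932 -0.3049  0.2338] [-3.140e+00 -2.000e-03  1.366e+00]
184 [(270.5, 76), (362.5, 61), (381.5, 43)]
194 [(264.5, 63), (367.5, 56), (381.5, 38)]
204 [(260.5, 51), (371.5, 88), (382.5, 33)]
c 300 [(176.5, 55), (198.5, 55)]
c 318 [(176.5, 57), (198.5, 55)]
c 335 [(176.5, 59), (198.5, 54)]
t 32.38 rot [ 0.01 -0.02  8.94] shift [  3.1  -24.07   4.35]
```

```bash
python3 - <<'E'
from h import *
B=held(np.array([(261.2,206.5),(370.8,206.5),(357,181.75),(275,181.75)]))
A=held(np.array([(262.0,198.5),(370.0,198.5),(358,176.5),(275,176.5)]))
E
```

```text
held [ 0.0002  0.0022 -0.012   0.0009 -0.001 ] [ 0.1 -0.  -0.3 -0.   0.5  0.  -0.3  0. ]
held [ 0.0001  0.0022 -0.0121  0.      0.    ] [ 0.1 -0.1 -0.3  0.   0.5  0.1 -0.3  0. ]
held [ 0.0002 -0.0002 -0.0107 -0.0071 -0.001 ] [-0.   0.   0.3  0.  -0.5 -0.   0.2 -0. ]
held [ 0.0002 -0.0002 -0.0102  0.      0.    ] [ 0.   0.2  0.2  0.3 -0.6 -0.3  0.2 -0.4]
```

carry_out(
  increments=[
    [0,0,0,0,0,0.9,-1],
    [0,0,0,0,0,0.9,-1],
    [0,0,0,0,0,0.9,-1],
    [0,0,0,0,0,0.9,-1],
    [0,0,0,0,0,0.9,-1],
  ],
)

```text
t: 33.1
tcp_pos: [0.4926, -0.3047, 0.233]
ee_rot: [-3.138, -0.001, 0.686]
wrist_force: [-0.3, 0.2, -1.1]
finger_gap: 0.0394
```

carry_out(
  increments=[
    [0,0,0,0,0,0.9,-1],
    [0,0,0,0,0,0.9,-1],
    [0,0,0,0,0,0.9,-1],
    [0,0,0,0,0,0.9,-1],
    [0,0,0,0,0,0.84,-1],
  ],
)

```text
t: 33.72
tcp_pos: [0.4926, -0.3047, 0.233]
ee_rot: [-3.139, 0.001, 0.02]
wrist_force: [0.1, -0.2, -1.1]
finger_gap: 0.0395
```

carry_out(
  increments=[
    [0.12,-0.95,0,0,0,0,-1],
    [0.12,-0.95,0,0,0,0,-1],
    [0.12,-0.95,0,0,0,0,-1],
    [0.12,-0.95,0,0,0,0,-1],
    [0.12,-0.95,0,0,0,0,-1],
  ],
)

```text
t: 34.35
tcp_pos: [0.5034, -0.2078, 0.2338]
ee_rot: [-3.139, 0.001, 0.027]
wrist_force: [-0.0, -0.1, -1.1]
finger_gap: 0.039
```

carry_out(
  increments=[
    [0.12,-0.95,0,0,0,0,-1],
    [0.12,-0.95,0,0,0,0,-1],
    [0.12,-0.95,0,0,0,0,-1],
    [0.12,-0.95,0,0,0,0,-1],
    [0.12,-0.95,0,0,0,0,-1],
  ],
)

```text
t: 34.98
tcp_pos: [0.5128, -0.1126, 0.2341]
ee_rot: [-3.139, 0.001, 0.027]
wrist_force: [0.1, -0.2, -0.1]
finger_gap: 0.0398
```

carry_out(
  increments=[
    [0.12,-0.95,0,0,0,0,-1],
    [0.12,-0.95,0,0,0,0,-1],
    [0.12,-0.95,0,0,0,0,-1],
    [0.12,-0.95,0,0,0,0,-1],
    [0.12,-0.95,0,0,0,0,-1],
  ],
)

```text
t: 35.6
tcp_pos: [0.5222, -0.0175, 0.2343]
ee_rot: [-3.139, 0.001, 0.027]
wrist_force: [-0.2, 0.3, -2.4]
finger_gap: 0.0393
```

carry_out(
  increments=[
    [0.12,-0.95,0,0,0,0,-1],
    [0.12,-0.95,0,0,0,0,-1],
    [0.12,-0.95,0,0,0,0,-1],
    [0.12,-0.95,0,0,0,0,-1],
    [0.12,-0.95,0,0,0,0,-1],
  ],
)

```text
t: 36.22
tcp_pos: [0.5321, 0.0776, 0.2345]
ee_rot: [-3.139, 0.002, 0.026]
wrist_force: [0.4, 0.6, -1.4]
finger_gap: 0.0394
```

carry_out(
  increments=[
    [0.14,-0.95,0.85,0,0,0,-1],
    [0.14,-0.95,0.85,0,0,0,-1],
    [0.14,-0.95,0.85,0,0,0,-1],
    [0.14,-0.95,0.85,0,0,0,-1],
    [0.14,-0.95,0.85,0,0,0,-1],
  ],
)

```text
t: 36.85
tcp_pos: [0.5434, 0.173, 0.1483]
ee_rot: [-3.139, 0.002, 0.025]
wrist_force: [0.4, -0.2, -0.4]
finger_gap: 0.0393
```

```bash
python3 - <<'E'
from h import *
s=telemetry.get_state();print(s["finger_gap"],s["tcp_pos"].round(4),s["ee_rot"].round(3))
Rw=Ro.from_euler('z',.0244);go(np.array([.543,.2168,.052])+Rw.apply([0,-.0420,0]),wallrot())
im,K,R,t=cam("wrist")
rowedges(im,(100,140,160,184,194),240,400,25);coledges(im,(300,318,335),2,230,25)
P=np.array([(-20,2.7,40),(20,2.7,40),(20,82.7,40),(-20,82.7,40),(0,-41,0)])/1e3
print(proj(np.array([.543,.2168,.046])+Rw.apply(P),K,R,t).round(1).tolist())
E
```

```text
0.039298505868259975 [0.5434 0.173  0.1483] [-3.139e+00  2.000e-03  2.500e-02]
t 36.85 rot [-0.02  0.01  0.01] shift [ 0.03 -0.09  4.81]
100 [(279.5, 111), (285.5, 103), (350.5, 119), (355.5, 90)]
140 [(281.5, 112), (287.5, 106), (349.5, 121), (354.5, 83), (381.5, 78)]
160 [(281.5, 124), (291.5, 107), (343.5, 129), (353.5, 96), (379.5, 60)]
184 [(270.5, 102), (361.5, 45), (379.5, 72), (395.5, 27)]
194 [(264.5, 105), (367.5, 53)]
c 300 [(176.5, 107), (198.5, 62)]
c 318 [(176.5, 108), (198.5, 63)]
c 335 [(176.5, 105), (198.5, 63)]
[[286.0, 149.8], [349.0, 149.9], [353.3, 7.5], [282.4, 7.4], [317.3, 198.9]]
```

```bash
python3 - <<'E'
from h import *
im,K,R,t=cam("wrist")
coledges(im,(296,305,325,340),135,180,5)
rowedges(im,(145,147,149,151,153),275,360,40)
Rw=Ro.from_euler('z',.0244)
for y in(.5,1.5,2.7,3.5): print(y,proj(np.array([.543,.2168,.086])+Rw.apply([0,y/1e3,0]),K,R,t).round(1))
E
```

```text
c 296 [(153.5, 35), (156.5, 18), (169.5, 16), (176.5, 99)]
c 305 [(153.5, 34), (156.5, 19), (169.5, 14), (176.5, 99)]
c 325 [(153.5, 30), (156.5, 17), (167.5, 16), (176.5, 97)]
c 340 [(153.5, 26), (155.5, 23), (176.5, 99)]
145 [(282.5, 118), (288.5, 116), (351.5, 115), (355.5, 77)]
147 [(282.5, 122), (288.5, 119), (351.5, 113), (355.5, 78)]
149 [(282.5, 120), (288.5, 117), (351.5, 111), (355.5, 81)]
151 [(282.5, 114), (288.5, 114), (351.5, 110), (355.5, 81)]
153 [(282.5, 116), (288.5, 107), (351.5, 109), (355.5, 81)]
0.5 [[320.  158.4]]
1.5 [[320.  156.8]]
2.7 [[320.  154.9]]
3.5 [[320.  153.6]]
```

carry_out(
  increments=[
    [0.01,0,0.9,0,0,0,-1],
    [0.01,0,0.9,0,0,0,-1],
    [0.01,0,0.9,0,0,0,-1],
    [0,0,0.6,0,0,0,-1],
    [0,0,0,0,0,0,-1],
  ],
)

```text
t: 37.58
tcp_pos: [0.5433, 0.1716, 0.0825]
ee_rot: [-3.14, 0.003, 0.025]
wrist_force: [-0.0, -0.7, -1.0]
finger_gap: 0.0398
```

```bash
python3 - <<'E'
from h import *
s=telemetry.get_state();print(s["wrist_force"].round(1),s["tcp_pos"].round(4),s["ee_rot"].round(3))
Rw=Ro.from_euler('z',.0244);go(np.array([.543,.2168,.052])+Rw.apply([0,-.0418,0]),wallrot())
im,K,R,t=cam("wrist")
coledges(im,(296,305,325,340),130,210,8);rowedges(im,(130,140,150,160),230,400,25)
Hi=None
for y in(1.5,2.7,3.5): print(y,proj(np.array([.543,.2168,.086])+Rw.apply([[-.02,y/1e3,0],[.02,y/1e3,0]]),K,R,t).round(1).tolist())
E
```

```text
[-0.  -0.7 -1. ] [0.5433 0.1716 0.0825] [-3.14e+00  3.00e-03  2.50e-02]
t 37.58 rot [-0.01  0.02  0.01] shift [ 0.04 -0.17  1.53]
c 296 [(164.5, 36), (167.5, 20), (176.5, 91), (198.5, 61)]
c 305 [(164.5, 39), (167.5, 25), (176.5, 93), (198.5, 63)]
c 325 [(164.5, 43), (167.5, 29), (176.5, 92), (198.5, 61)]
c 340 [(165.5, 65), (176.5, 43), (198.5, 61)]
130 [(270.5, 127), (272.5, 105), (364.5, 76), (366.5, 39)]
140 [(270.5, 124), (273.5, 120), (363.5, 75), (366.5, 35)]
150 [(270.5, 109), (273.5, 114), (363.5, 79)]
160 [(271.5, 130), (274.5, 115), (363.5, 64), (365.5, 28)]
1.5 [[273.0, 168.7], [363.4, 168.9]]
2.7 [[272.9, 166.0], [363.5, 166.2]]
3.5 [[272.8, 164.2], [363.6, 164.4]]
```

carry_out(
  increments=[
    [0.01,-0.05,0.4,0,0,0,-1],
    [0.01,-0.05,0.4,0,0,0,-1],
    [0.01,-0.05,0.3,0,0,0,-1],
    [0,0,0.2,0,0,0,-1],
    [0,0,0,0,0,0,-1],
  ],
)

```text
t: 38.25
tcp_pos: [0.5442, 0.175, 0.0573]
ee_rot: [-3.139, 0.002, 0.026]
wrist_force: [-0.5, -0.5, -0.9]
finger_gap: 0.0393
```

```bash
cat > gap.py <<'E'
from h import *
s=telemetry.get_state();print(s["wrist_force"].round(1),s["tcp_pos"].round(4))
Rw=Ro.from_euler('z',.0244);go(np.array([.543,.2168,.052])+Rw.apply([0,-.0418,0]),wallrot())
im,K,R,t=cam("wrist")
coledges(im,(296,305,325,340),150,210,8)
def wy(row,z): p=onz([316,row],z,K,R,t)-[.543,.2168,0];return (Rw.inv().apply(p)[1]*1e3).round(2)
print([(r,wy(r,.086),wy(r,.09)) for r in(160,165,170,175,180,185,190,195,199)])
E
python3 gap.py
```

```text
[-0.5 -0.5 -0.9] [0.5442 0.175  0.0573]
t 38.25 rot [-0.02  0.01  0.01] shift [-0.01 -0.    0.27]
c 296 [(186.5, 100), (198.5, 56)]
c 305 [(186.5, 99), (198.5, 59)]
c 325 [(186.5, 102), (198.5, 58)]
c 340 [(186.5, 104), (198.5, 58)]
[(160, np.float64(12.79), np.float64(13.43)), (165, np.float64(10.96), np.float64(11.67)), (170, np.float64(9.12), np.float64(9.89)), (175, np.float64(7.26), np.float64(8.09)), (180, np.float64(5.39), np.float64(6.28)), (185, np.float64(3.5), np.float64(4.45)), (190, np.float64(1.59), np.float64(2.61)), (195, np.float64(-0.34), np.float64(0.75)), (199, np.float64(-1.89), np.float64(-0.75))]
```

carry_out(
  increments=[
    [0,-0.03,0.1,0,0,0,-1],
    [0,0,0.1,0,0,0,-1],
    [0,0,0.05,0,0,0,-1],
    [0,0,0,0,0,0,-1],
  ],
)

```text
t: 38.8
tcp_pos: [0.5443, 0.1756, 0.0526]
ee_rot: [-3.139, 0.002, 0.025]
wrist_force: [0.9, 0.2, -1.0]
finger_gap: 0.0392
```

carry_out(
  increments=[
    [0,0,0.04,0,0,0,-1],
    [0,0,0,0,0,0,-1],
  ],
)

```text
t: 39.05
tcp_pos: [0.5443, 0.1757, 0.0519]
ee_rot: [-3.139, 0.002, 0.026]
wrist_force: [0.6, -0.1, -2.1]
finger_gap: 0.0392
```

carry_out(
  increments=[
    [0,0,0.04,0,0,0,-1],
    [0,0,0,0,0,0,-1],
  ],
)

```text
t: 39.3
tcp_pos: [0.5444, 0.1757, 0.0516]
ee_rot: [-3.139, 0.001, 0.026]
wrist_force: [-2.2, -0.7, 4.8]
finger_gap: 0.0394
```

carry_out(
  increments=[
    [0,0,-0.04,0,0,0,0],
    [0,0,0,0,0,0,0.4],
    [0,0,0,0,0,0,0.6],
    [0,0,-0.5,0,0,0,0.6],
    [0,0,-0.9,0,0,0,0.6],
  ],
)

```text
t: 39.92
tcp_pos: [0.5441, 0.1756, 0.0805]
ee_rot: [-3.139, 0.002, 0.026]
wrist_force: [-0.4, 0.5, 0.0]
finger_gap: 0.0685
```

carry_out(
  increments=[
    [0,0,-0.9,0,0,0,0.6],
    [0,0,-0.9,0,0,0,0.6],
    [0,0.3,-0.9,0,0,0,0.6],
    [0,0.6,-0.9,0,0,0,0.6],
    [0,0.9,-0.9,0,0,0,0.6],
  ],
)

```text
t: 40.55
tcp_pos: [0.5455, 0.1383, 0.171]
ee_rot: [-3.139, 0.001, 0.026]
wrist_force: [0.2, -0.9, -0.7]
finger_gap: 0.0683
```

carry_out(
  increments=[
    [0,0.9,-0.9,0,0,0,0.6],
    [0,0.5,-0.5,0,0,0,0.6],
    [0,0,0,0,0,0,0.6],
  ],
)

```text
t: 40.92
tcp_pos: [0.5467, 0.1103, 0.1985]
ee_rot: [-3.139, 0.0, 0.024]
wrist_force: [0.5, -0.1, 0.2]
finger_gap: 0.0682
```

```bash
python3 - <<'E'
from h import *
s=telemetry.get_state();print(s["tcp_pos"].round(4),s["ee_rot"].round(3))
im,K,R,t=cam("wrist");np.savez("after2.npz",im=im,K=K,R=R,t=t)
Rw=Ro.from_euler('z',.0244);o=np.array([.543,.2168,.086])
P=np.array([(0,2.7,0),(0,.3,0),(0,-79.7,0),(0,-80,-40),(0,-123,-40),(0,40,0),(0,-20,0),(0,-60,0)])/1e3
q=proj(o+Rw.apply(P),K,R,t);print(q.round(1).tolist())
c=int(q[0,0]);coledges(im,(c-10,c,c+10),3,300,16)
rowedges(im,[max(2,int(a)) for a in q[5:,1]],270,360,30)
def wy(row,z=.086): p=onz([c,row],z,K,R,t)-[.543,.2168,0];return (Rw.inv().apply(p)[1]*1e3).round(2)
r0=int(q[0,1]);print([(r,wy(r)) for r in range(r0-4,r0+6)])
go([.50,-.21,.21],wallrot())
E
```

```text
[0.5467 0.1103 0.1985] [-3.139  0.     0.024]
[[314.6, 54.0], [314.7, 57.6], [314.8, 166.3], [315.0, 158.9], [315.1, 203.9], [314.6, -4.6], [314.7, 87.1], [314.8, 141.4]]
c 304 [(54.5, 80), (57.5, 95), (149.5, 61), (202.5, 17), (209.5, 17), (242.5, 70)]
c 314 [(53.5, 79), (57.5, 95), (147.5, 72), (202.5, 17), (240.5, 75)]
c 324 [(53.5, 83), (57.5, 98), (145.5, 68), (202.5, 24), (239.5, 82)]
2 [(279.5, 117), (286.5, 128), (342.5, 141), (349.5, 83)]
87 [(282.5, 126), (288.5, 123), (341.5, 135), (347.5, 90)]
141 [(283.5, 131), (290.5, 125), (340.5, 137), (346.5, 89)]
[(49, np.float64(6.0)), (50, np.float64(5.34)), (51, np.float64(4.68)), (52, np.float64(4.01)), (53, np.float64(3.35)), (54, np.float64(2.68)), (55, np.float64(2.01)), (56, np.float64(1.34)), (57, np.float64(0.67)), (58, np.float64(0.0))]
t 40.98 rot [-0.02  0.01  0.  ] shift [-2.7  16.   -0.61]
```

carry_out(
  increments=[
    [-0.16,0.94,-0.1,0,0,0,0.6],
    [-0.16,0.94,-0.1,0,0,0,0.6],
    [-0.16,0.94,-0.1,0,0,0,0.6],
    [-0.16,0.94,-0.1,0,0,0,0.6],
    [-0.16,0.94,-0.1,0,0,0,0.6],
  ],
)

```text
t: 41.6
tcp_pos: [0.5324, 0.0154, 0.2077]
ee_rot: [-3.139, 0.001, 0.025]
wrist_force: [-0.8, -0.3, 0.1]
finger_gap: 0.0684
```

carry_out(
  increments=[
    [-0.16,0.94,0,0,0,0,0.6],
    [-0.16,0.94,0,0,0,0,0.6],
    [-0.16,0.94,0,0,0,0,0.6],
    [-0.16,0.94,0,0,0,0,0.6],
    [-0.16,0.94,0,0,0,0,0.6],
  ],
)

```text
t: 42.22
tcp_pos: [0.5189, -0.0787, 0.2073]
ee_rot: [-3.139, 0.002, 0.026]
wrist_force: [-0.0, -0.3, -0.5]
finger_gap: 0.0683
```

carry_out(
  increments=[
    [-0.16,0.94,0,0,0,0,0.6],
    [-0.16,0.94,0,0,0,0,0.6],
    [-0.16,0.94,0,0,0,0,0.6],
    [-0.16,0.94,0,0,0,0,0.6],
    [-0.16,0.94,0,0,0,0,0.6],
  ],
)

```text
t: 42.85
tcp_pos: [0.5051, -0.173, 0.207]
ee_rot: [-3.139, 0.002, 0.026]
wrist_force: [0.4, -0.2, -0.2]
finger_gap: 0.0683
```

carry_out(
  increments=[
    [-0.16,0.94,0,0,0,0,0.6],
    [-0.16,0.94,0,0,0,0,0.6],
    [0,0,0,-0.29,0.24,-0.88,0.6],
    [0,0,0,-0.29,0.24,-0.88,0.6],
    [0,0,0,-0.29,0.24,-0.88,0.6],
  ],
)

```text
t: 43.48
tcp_pos: [0.4999, -0.21, 0.2069]
ee_rot: [2.994, -0.079, 0.433]
wrist_force: [-0.3, 0.4, 0.1]
finger_gap: 0.0684
```

carry_out(
  increments=[
    [0,0,0,-0.29,0.24,-0.88,0.6],
    [0,0,0,-0.29,0.24,-0.88,0.6],
    [0,0,0,-0.29,0.24,-0.88,0.6],
    [0,0,0,-0.29,0.24,-0.88,0.6],
    [0,0,0,-0.29,0.24,-0.88,0.6],
  ],
)

```text
t: 44.1
tcp_pos: [0.4997, -0.21, 0.2071]
ee_rot: [2.716, -0.065, 1.117]
wrist_force: [0.6, 0.2, -0.6]
finger_gap: 0.0682
```

carry_out(
  increments=[
    [0,0,0,-0.29,0.19,-0.84,0.6],
    [0,0,0,-0.29,0.19,-0.84,0.6],
  ],
)

```text
t: 44.35
tcp_pos: [0.4997, -0.2101, 0.207]
ee_rot: [2.62, 0.0, 1.367]
wrist_force: [-0.2, -0.6, -0.1]
finger_gap: 0.068
```

```bash
cat > pre.py <<'E'
from h import *
import sys
s=telemetry.get_state();print(s["q"].round(2),s["tcp_pos"].round(4),s["ee_rot"].round(3))
r=rackrot();n=-r.as_matrix()[:,2];go(BR['G']+n*float(sys.argv[1]),r)
im,K,R,t=cam("wrist")
q=proj([BR['G']+r.as_matrix()@[a,b,-.02] for a,b in((-.02,-.04),(.02,-.04),(.02,.04),(-.02,.04),(-.02,-.015),(.02,-.015),(0,-.04),(0,.04))],K,R,t);print(q.round(1).tolist())
rowedges(im,[int(q[4,1]-15),int(q[4,1])],max(0,int(q[4,0])-20),int(q[5,0])+25,14);coledges(im,[int(q[6,0]),int(q[6,0])+8],max(0,int(q[6,1]-15)),int(q[7,1])+20,14)
E
python3 pre.py .03
```

```text
[ 0.08 -0.24  0.26  2.2  -0.02  0.66  1.72] [ 0.4997 -0.2101  0.207 ] [2.62  0.    1.367]
t 44.35 rot [-0.02  0.01 -0.02] shift [-0.35 -4.1   4.81]
[[277.0, 32.3], [334.4, 32.2], [333.0, 147.8], [280.8, 147.9], [278.3, 70.9], [333.9, 70.7], [305.7, 32.2], [306.9, 147.9]]
55 [(276.5, 26), (331.5, 30), (342.5, 25)]
70 [(276.5, 30), (331.5, 33), (343.5, 31)]
c 305 [(30.5, 109), (35.5, 26), (150.5, 29)]
c 313 [(30.5, 119), (34.5, 27), (150.5, 29)]
```

carry_out(
  increments=[
    [-0.08,-0.8,0.6,0,0,0,0.6],
    [-0.08,-0.8,0.6,0,0,0,0.6],
    [-0.08,-0.8,0.6,0,0,0,0.6],
    [-0.08,-0.8,0.6,0,0,0,0.6],
    [-0.08,-0.8,0.6,0,0,0,0.6],
  ],
)

```text
t: 45.02
tcp_pos: [0.4593, -0.2094, 0.1147]
ee_rot: [2.623, -0.002, 1.361]
wrist_force: [0.9, -0.5, 0.5]
finger_gap: 0.0683
```

carry_out(
  increments=[
    [0,0,0.9,0,0,0,0.6],
    [0,0,0.9,0,0,0,0.22],
    [0,0,0,0,0,0,0.22],
  ],
)

```text
t: 45.4
tcp_pos: [0.4766, -0.2127, 0.0829]
ee_rot: [2.625, -0.002, 1.362]
wrist_force: [-0.2, 0.0, -0.5]
finger_gap: 0.0521
```

```bash
python3 pre.py -.0135
```

```text
[ 0.02 -0.1   0.37  2.38 -0.17  0.36  1.91] [ 0.4766 -0.2127  0.0829] [ 2.625e+00 -2.000e-03  1.362e+00]
t 45.4 rot [-0.05  0.02 -0.06] shift [-0.   -0.04  2.16]
[[273.9, 175.3], [356.1, 174.7], [352.3, 316.5], [280.3, 316.9], [276.1, 223.7], [354.8, 223.2], [315.0, 175.0], [316.3, 316.7]]
208 [(274.5, 38), (353.5, 28), (363.5, 46)]
223 [(274.5, 36), (352.5, 27), (354.5, 26)]
c 314 [(167.5, 42), (178.5, 30), (243.5, 40), (304.5, 34), (320.5, 179)]
c 322 [(167.5, 38), (178.5, 30), (243.5, 28), (311.5, 18), (320.5, 168)]
```

carry_out(
  increments=[
    [-0.02,0.03,0.5,-0.05,0,-0.06,0.22],
    [-0.01,0.03,0.6,0,0,0,0.22],
    [0,0,0.6,0,0,0,0.22],
    [0,0,0.45,0,0,0,0.22],
    [0,0,0,0,0,0,0.22],
  ],
)

```text
t: 46.08
tcp_pos: [0.4992, -0.2177, 0.0476]
ee_rot: [2.615, 0.002, 1.37]
wrist_force: [-0.4, -0.8, 0.1]
finger_gap: 0.0521
```

carry_out(
  increments=[
    [0,0,0,0,0,0,-1],
    [0,0,0,0,0,0,-1],
    [0,0,0,0,0,0,-1],
    [0,0,0,0,0,0,-1],
  ],
  grip_force=50,
)

```text
t: 46.58
tcp_pos: [0.4991, -0.2179, 0.0481]
ee_rot: [2.614, 0.002, 1.371]
wrist_force: [-6.5, 1.6, 7.1]
finger_gap: 0.0394
```

carry_out(
  increments=[
    [0,0.3,-0.5,0,0,0,-1],
    [0,0.5,-0.87,0,0,0,-1],
    [0,0.5,-0.87,0,0,0,-1],
    [0,0.5,-0.87,0,0,0,-1],
    [0,0.6,-0.8,0.87,0,0,-1],
  ],
)

```text
t: 47.2
tcp_pos: [0.4977, -0.2176, 0.1381]
ee_rot: [2.751, 0.002, 1.369]
wrist_force: [0.6, 0.5, -2.1]
finger_gap: 0.0393
```

carry_out(
  increments=[
    [0,0.5,-0.9,0.87,0,0,-1],
    [0,0.4,-0.9,0.87,0,0,-1],
    [0,0.3,-0.9,0.88,0,0,-1],
    [0,0,-0.9,0,0,0,-1],
    [0,0,-0.9,0,0,0,-1],
  ],
)

```text
t: 47.82
tcp_pos: [0.5091, -0.2199, 0.2342]
ee_rot: [3.137, 0.003, 1.37]
wrist_force: [0.2, -0.1, -1.8]
finger_gap: 0.039
```

```bash
python3 - <<'E'
from h import *
s=telemetry.get_state();print(s["q"].round(2),s["finger_gap"],s["tcp_pos"].round(4),s["ee_rot"].round(3),s["wrist_force"].round(1))
im,K,R,t=cam("wrist")
rowedges(im,(184,189,194,199),250,390,14);coledges(im,(300,318,335),150,230,14)
Rw=Ro.from_euler('z',.0244);go(np.array([.543,.2168,.19])+Rw.apply([0,.00135,0]),wallrot())
E
```

```text
[-0.01  0.13  0.38  1.71 -0.05  1.31  1.74] 0.039013246469144405 [ 0.5091 -0.2199  0.2342] [3.137e+00 3.000e-03 1.370e+00] [ 0.2 -0.1 -1.8]
184 [(269.5, 44), (363.5, 47)]
189 [(266.5, 42), (366.5, 46)]
194 [(263.5, 41), (368.5, 38)]
199 [(260.5, 40), (371.5, 43)]
c 300 [(174.5, 41), (196.5, 20)]
c 318 [(174.5, 39), (196.5, 19)]
c 335 [(174.5, 40), (196.5, 21)]
t 47.88 rot [ 0.06 -0.02  8.97] shift [  2.19 -21.87   2.35]
```

carry_out(
  increments=[
    [0,0,0,0.03,0,0.9,-1],
    [0,0,0,0.03,0,0.9,-1],
    [0,0,0,0,0,0.9,-1],
    [0,0,0,0,0,0.9,-1],
    [0,0,0,0,0,0.9,-1],
  ],
)

```text
t: 48.5
tcp_pos: [0.5088, -0.2197, 0.2342]
ee_rot: [-3.14, 0.003, 0.69]
wrist_force: [0.4, 0.2, -1.9]
finger_gap: 0.0395
```

carry_out(
  increments=[
    [0,0,0,0,0,0.9,-1],
    [0,0,0,0,0,0.9,-1],
    [0,0,0,0,0,0.9,-1],
    [0,0,0,0,0,0.9,-1],
    [0,0,0,0,0,0.87,-1],
  ],
)

```text
t: 49.12
tcp_pos: [0.5088, -0.2197, 0.2341]
ee_rot: [-3.141, 0.003, 0.02]
wrist_force: [0.0, -0.1, -2.2]
finger_gap: 0.0395
```

carry_out(
  increments=[
    [0.1,-0.95,0,0,0,0,-1],
    [0.1,-0.95,0,0,0,0,-1],
    [0.1,-0.95,0,0,0,0,-1],
    [0.1,-0.95,0,0,0,0,-1],
    [0.1,-0.95,0,0,0,0,-1],
  ],
)

```text
t: 49.75
tcp_pos: [0.5165, -0.1239, 0.234]
ee_rot: [-3.141, 0.003, 0.024]
wrist_force: [-0.1, 0.0, -2.5]
finger_gap: 0.0395
```

carry_out(
  increments=[
    [0.1,-0.95,0,0,0,0,-1],
    [0.1,-0.95,0,0,0,0,-1],
    [0.1,-0.95,0,0,0,0,-1],
    [0.1,-0.95,0,0,0,0,-1],
    [0.1,-0.95,0,0,0,0,-1],
  ],
)

```text
t: 50.38
tcp_pos: [0.5243, -0.0287, 0.234]
ee_rot: [-3.141, 0.004, 0.024]
wrist_force: [1.0, 0.5, -1.4]
finger_gap: 0.0393
```

carry_out(
  increments=[
    [0.1,-0.95,0,0,0,0,-1],
    [0.1,-0.95,0,0,0,0,-1],
    [0.1,-0.95,0,0,0,0,-1],
    [0.1,-0.95,0,0,0,0,-1],
    [0.1,-0.95,0,0,0,0,-1],
  ],
)

```text
t: 51.0
tcp_pos: [0.5327, 0.0675, 0.2334]
ee_rot: [3.141, 0.006, 0.025]
wrist_force: [-0.4, -0.0, -2.2]
finger_gap: 0.0388
```

carry_out(
  increments=[
    [0.1,-0.95,0,0,0,0,-1],
    [0.1,-0.95,0,0,0,0,-1],
    [0.1,-0.95,0,0,0,0,-1],
    [0.1,-0.95,0.5,0,0,0,-1],
    [0.1,-0.95,0.5,0,0,0,-1],
  ],
)

```text
t: 51.62
tcp_pos: [0.54, 0.1626, 0.2124]
ee_rot: [3.141, 0.006, 0.025]
wrist_force: [0.0, -0.6, -1.6]
finger_gap: 0.0393
```

carry_out(
  increments=[
    [0.06,-0.93,0.5,0,0,0,-1],
    [0.06,-0.93,0.5,0,0,0,-1],
    [0.06,-0.8,0.5,0,0,0,-1],
    [0,0,0,0,0,0,-1],
  ],
)

```text
t: 52.12
tcp_pos: [0.5414, 0.2161, 0.1821]
ee_rot: [3.141, 0.007, 0.028]
wrist_force: [-0.3, -0.7, -1.1]
finger_gap: 0.039
```

```bash
python3 - <<'E'
from h import *
s=telemetry.get_state();print(s["finger_gap"],s["tcp_pos"].round(4),s["ee_rot"].round(3))
Rw=Ro.from_euler('z',.0244);go(np.array([.543,.2168,.092])+Rw.apply([0,-.0018,0]),wallrot())
im,K,R,t=cam("wrist")
rowedges(im,(100,140,160,184,194),240,400,14);coledges(im,(300,318,335),2,230,14)
held(np.array([(262,196.5),(370,196.5),(358,174.5),(275,174.5)]))
P=np.array([(-20,82.7,40),(20,82.7,40),(-20,42,40),(20,42,40)])/1e3
print(proj(np.array([.543,.2168,.046])+Rw.apply(P),K,R,t).round(1).tolist())
E
```

```text
0.038999045525911644 [0.5414 0.2161 0.1821] [3.141 0.007 0.028]
t 52.12 rot [0.   0.05 0.02] shift [0.08 0.06 4.5 ]
100 [(278.5, 19), (285.5, 122), (292.5, 117), (347.5, 133), (354.5, 85)]
140 [(264.5, 16), (286.5, 133), (292.5, 117), (346.5, 131), (352.5, 96)]
160 [(263.5, 24), (287.5, 130), (293.5, 147), (346.5, 147), (351.5, 85)]
184 [(269.5, 147), (363.5, 99)]
194 [(263.5, 157), (368.5, 107)]
c 300 [(37.5, 144), (40.5, 125), (90.5, 34), (93.5, 32), (174.5, 161), (196.5, 15)]
c 318 [(37.5, 147), (40.5, 114), (89.5, 63), (92.5, 65), (174.5, 166), (197.5, 17)]
c 335 [(37.5, 136), (40.5, 110), (85.5, 57), (92.5, 66), (174.5, 165), (196.5, 20)]
held [ 0.     -0.0014 -0.0102 -0.0014 -0.0005] [ 0.   0.   0.4  0.  -0.6 -0.   0.1 -0. ]
held [ 0.     -0.0014 -0.0101  0.      0.    ] [ 0.   0.   0.4  0.1 -0.6 -0.1  0.1 -0.1]
[[291.4, 90.1], [348.6, 90.3], [292.4, 148.5], [346.8, 148.8]]
```

carry_out(
  increments=[
    [0.02,0.02,0.8,0,0.05,0.02,-1],
    [0.02,0.02,0.9,0,0,0,-1],
    [0.02,0.02,0.9,0,0,0,-1],
    [0.02,0,0.9,0,0,0,-1],
    [0,0,0.6,0,0,0,-1],
  ],
)

```text
t: 52.85
tcp_pos: [0.5435, 0.2132, 0.0998]
ee_rot: [3.141, -0.001, 0.022]
wrist_force: [0.1, 0.6, -2.1]
finger_gap: 0.0394
```

carry_out(
  increments=[
    [0,0,0.1,0,0,0,-1],
    [0,0,0,0,0,0,-1],
  ],
)

```text
t: 53.1
tcp_pos: [0.5441, 0.2136, 0.0996]
ee_rot: [3.142, -0.002, 0.022]
wrist_force: [0.8, 0.3, -1.5]
finger_gap: 0.0394
```

```bash
python3 - <<'E'
from h import *
s=telemetry.get_state();print(s["wrist_force"].round(1),s["tcp_pos"].round(4),s["ee_rot"].round(3))
Rw=Ro.from_euler('z',.0244);go(np.array([.543,.2168,.092])+Rw.apply([0,-.0018,0]),wallrot())
im,K,R,t=cam("wrist")
rowedges(im,(140,160,168,178,184),240,400,14);coledges(im,(300,318,335),2,230,14)
P=np.array([(-20,82.7,40),(20,82.7,40),(-20,42,40),(20,42,40)])/1e3
print(proj(np.array([.543,.2168,.046])+Rw.apply(P),K,R,t).round(1).tolist())
E
```

```text
[ 0.8  0.3 -1.5] [0.5441 0.2136 0.0996] [ 3.142e+00 -2.000e-03  2.200e-02]
t 53.1 rot [ 0.   -0.02 -0.01] shift [-0.05 -0.07  0.38]
140 [(270.5, 150), (273.5, 114), (354.5, 128), (358.5, 105)]
160 [(271.5, 144), (273.5, 117), (339.5, 85), (354.5, 95), (358.5, 87)]
168 [(241.5, 17), (271.5, 169), (274.5, 142), (291.5, 18), (301.5, 56), (354.5, 79), (357.5, 110)]
178 [(243.5, 23), (271.5, 148), (359.5, 93)]
184 [(242.5, 19), (269.5, 142), (362.5, 98)]
c 300 [(6.5, 39), (8.5, 22), (77.5, 51), (80.5, 38), (168.5, 78), (174.5, 97), (197.5, 18)]
c 318 [(6.5, 44), (8.5, 20), (75.5, 74), (79.5, 69), (165.5, 78), (174.5, 98), (196.5, 18)]
c 335 [(6.5, 38), (8.5, 22), (71.5, 63), (79.5, 64), (161.5, 76), (174.5, 101), (197.5, 19)]
[[269.9, 77.0], [357.3, 76.9], [273.4, 165.3], [354.5, 165.1]]
```

carry_out(
  increments=[
    [-0.05,-0.07,0.15,0,-0.02,0,-1],
    [0,0,0.1,0,0,0,-1],
    [0,0,0.05,0,0,0,-1],
    [0,0,0,0,0,0,-1],
  ],
)

```text
t: 53.65
tcp_pos: [0.5428, 0.2148, 0.0932]
ee_rot: [3.141, 0.001, 0.022]
wrist_force: [-0.8, -0.1, -2.0]
finger_gap: 0.0391
```

carry_out(
  increments=[
    [0,0,0.04,0,0,0,-1],
    [0,0,0,0,0,0,-1],
  ],
)

```text
t: 53.9
tcp_pos: [0.5428, 0.2149, 0.0925]
ee_rot: [3.141, 0.001, 0.022]
wrist_force: [0.8, 0.4, -2.0]
finger_gap: 0.039
```

carry_out(
  increments=[
    [0,0,0.04,0,0,0,-1],
    [0,0,0,0,0,0,-1],
  ],
)

```text
t: 54.15
tcp_pos: [0.5429, 0.2149, 0.0919]
ee_rot: [3.141, 0.001, 0.022]
wrist_force: [-0.0, 0.0, -0.6]
finger_gap: 0.0394
```

carry_out(
  increments=[
    [0,0,0.04,0,0,0,-1],
    [0,0,0,0,0,0,-1],
  ],
)

```text
t: 54.4
tcp_pos: [0.5429, 0.215, 0.0918]
ee_rot: [-3.141, 0.001, 0.022]
wrist_force: [-3.5, -0.7, 6.9]
finger_gap: 0.0393
```

Contact. I'll release, retreat upward and inspect.

carry_out(
  increments=[
    [0,0,-0.04,0,0,0,0],
    [0,0,0,0,0,0,0.4],
    [0,0,0,0,0,0,0.6],
    [0,0,-0.5,0,0,0,0.6],
    [0,0,-0.9,0,0,0,0.6],
  ],
)

```text
t: 55.02
tcp_pos: [0.5426, 0.2147, 0.1203]
ee_rot: [3.141, 0.002, 0.022]
wrist_force: [-0.1, -0.5, 0.6]
finger_gap: 0.0683
```

carry_out(
  increments=[
    [0,0,-0.9,0,0,0,0.6],
    [0,0,-0.9,0,0,0,0.6],
    [0,0.6,-0.9,0,0,0,0.6],
    [0,0.9,-0.9,0,0,0,0.6],
    [0,0.9,-0.9,0,0,0,0.6],
  ],
)

```text
t: 55.65
tcp_pos: [0.5441, 0.1648, 0.211]
ee_rot: [3.141, 0.001, 0.021]
wrist_force: [-0.1, -0.0, 0.1]
finger_gap: 0.0681
```

carry_out(
  increments=[
    [0,0.9,-0.9,0,0,0,0.6],
    [0,0.9,-0.9,0,0,0,0.6],
    [0,0.5,-0.9,0,0,0,0.6],
    [0,0,0,0,0,0,0.6],
  ],
)

```text
t: 56.15
tcp_pos: [0.5459, 0.1203, 0.2655]
ee_rot: [-3.141, -0.002, 0.021]
wrist_force: [0.1, -0.7, 0.4]
finger_gap: 0.0681
```

```bash
python3 - <<'E'
from h import *
s=telemetry.get_state();print(s["t"],s["tcp_pos"].round(4))
im,K,R,t=cam("wrist");w=im.copy();Rw=Ro.from_euler('z',.0244);o=np.array([.543,.2168,0])
def box(a,y,z):
    c=o+Rw.apply(np.array([(-.02,y-.04,z),(.02,y-.04,z),(.02,y+.04,z),(-.02,y+.04,z)]));q=proj(c,K,R,t);print(q.round(1).tolist())
    return q
q=box(w,.00135,.126);m=q.mean(0);rowedges(im,[int(m[1])-25,int(m[1])+25],260,370,14);coledges(im,[int(m[0]),int(m[0])+10],2,int(q[0,1])+60,14)
side,Ks,Rs,ts=cam("side");sc,Kc,Rc,tc=cam("scene")
p=proj(o+[0,0,.06],Ks,Rs,ts)[0].astype(int);b=proj(o+[0,0,.06],Kc,Rc,tc)[0].astype(int)
crop=lambda i,c:cv2.resize(i[max(0,c[1]-50):c[1]+50,max(0,c[0]-65):c[0]+65],(390,300),interpolation=cv2.INTER_CUBIC)
save(np.vstack([np.hstack([crop(side,p),crop(sc,b)]),np.hstack([cv2.resize(w[0:250,160:485],(390,300)),np.zeros((300,390,3),np.uint8)])]),"final")
for c in("scene","side"):
  for th in("pot","bottle","meter"): print(c,th,[np.round(x["centre"]).tolist() for x in eyes.tip_of(th,c)][:1])
E
```

```text
56.15 [0.5459 0.1203 0.2655]
[[291.5, 124.2], [338.6, 124.1], [340.3, 18.6], [289.0, 18.8]]
46 [(286.5, 127), (338.5, 21), (343.5, 83)]
96 [(287.5, 114), (337.5, 21), (342.5, 91)]
c 314 [(20.5, 118), (124.5, 118), (132.5, 72), (140.5, 17), (162.5, 17), (172.5, 16)]
c 324 [(19.5, 128), (124.5, 121), (130.5, 60), (162.5, 17)]
scene pot [[401.0, 273.0]]
scene bottle [[320.0, 276.0]]
scene meter [[349.0, 166.0]]
side pot [[303.0, 161.0]]
side bottle [[353.0, 182.0]]
side meter [[277.0, 235.0]]
```

View pics/final.png

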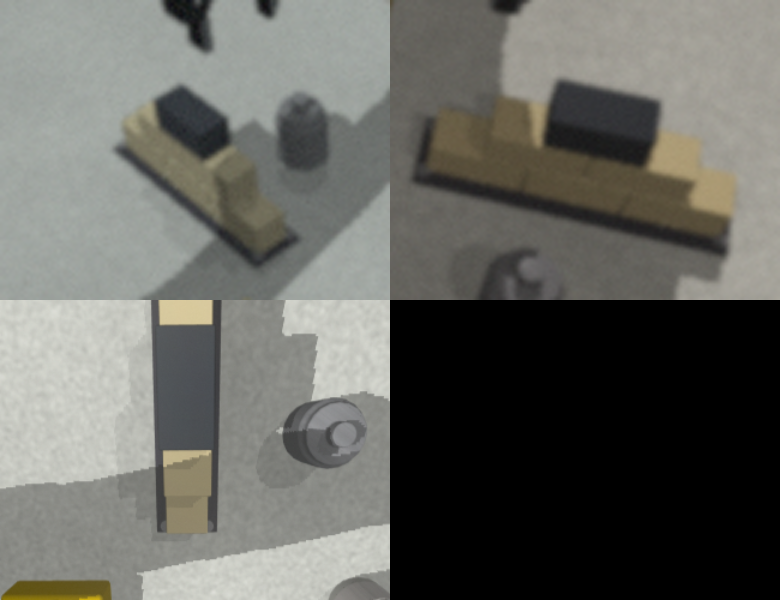

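The final picture shows the grey brick level and centred over the cream joint, at wrist rows 20–125 against 19–124 predicted, and flush with the faces. The pot, bottle and meter have not moved.

```bash
python3 -c "
from h import *
print(ctrl.sign_off())"
```

```text
the job is handed in; nothing more can be done
None
```

The wall is built and handed in at about 56 s. The two cream bricks lie end to end on the first course, and the grey brick sits on top over the joint between them.

**How it went:**
- **Missed grasp:** the first grasp failed because the fingertips reach about 28 mm less far than I took from the text. They closed on top of a cream brick and pushed it about 5 mm along the rack. The brick stayed in the rack, and I grasped deeper after that.
- **Setting down:** each brick was lowered until a light touch of about 5–7 N, then released.

**Last checks:**

| Check | Measured |
|---|---|
| Cream brick centres along the row | about +42.7 and -40 mm, for joints at ±41 mm |
| Gap between the cream bricks | about 2.6 mm |
| Grey brick | about 1 mm from the middle of that gap |
| Flush with the wall's faces | within about 1 mm |

- **Off-centre cream brick:** the +y cream brick is about 1.7 mm off its joint. I measured this after setting it down and did not move it; the second brick was placed to keep the gap small.
- **Bystanders:** the pot, bottle and meter were detected within about 4 pixels of where they started, within detector noise.
- **Levelness:** I judged this only by eye, from the final pictures, where the bricks look level. The gripper was clear of everything at hand-in.

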